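# Weigh out the mosaic pieces

### The job

Stand the widest of the three beakers upright on the middle of the scale's pan without ever tipping it over, then use the scoop to bring every mosaic piece from the two tray lanes into that beaker, and finally stand the scoop upright in the middle of its mat again. Never touch a piece in the tray with the fingers (a stray that has fallen outside the tray may be picked up by hand), and leave the other two beakers, the plate and the brush where they are. The widest beaker must be set down and released before the first piece goes in, and must end upright on the pan.

Things in the scene. Friction and masses are not known exactly. Their poses are not given: they have to be found in the camera images.
- tray: fixed grey sorting tray, 130 long (x) x 120 wide (y) x 30 mm high, on the table; origin under its centre. Flat floor, top at z = 4 mm; all walls 4 mm thick, tops at z = 30 mm: a far wall (inner face x = +61 mm), two side walls and a middle divider along x. So it has two lanes, each 54 mm wide. The end towards -x (the robot's side) is open: the floor just ends at x = -65 mm
- lane_left (a point): on the tray's floor, at the far (+x) end of the lane on its +y side, midway across the lane (tray x = 61, y = +29 mm); its axes are the tray's
- lane_right (a point): the same for the lane on its -y side (tray x = 61, y = -29 mm)
- scale: fixed bench scale, 165 x 165 mm body with a flat square steel pan 150 x 150 mm, its top 36 mm above the table; origin under its centre
- pan (a point): centre of the top face of the scale's pan
- mat: fixed grey felt mat, 140 (x) x 100 (y) x 4 mm, on which the scoop stands at the start; origin under its centre
- scoop: loose steel scoop, 0.16 kg, flat bottom, with an upright wooden handle; origin under the handle's centre, x towards the lip, z up. Handle: flat-sided block 28 (x) x 14 (y) mm, up to z = 70 mm, gripped across y from above. Pan: 46 mm wide outside, 42 inside, floor 2 mm thick; back wall at x = 15 mm, side walls up to x = 66 mm, 24 mm high. Lip: see scoop_lip
- scoop_mid (a point): on the scoop's underside, midway along its length: x = 36 mm in the scoop's frame
- scoop_lip (a point): on the scoop's underside at the tip of the lip: x = 86 mm in the scoop's frame. From x = 66 mm to here there are no side walls and the floor thins to a wedge, 0.5 mm thick and 38 mm wide at the tip
- beaker1: loose open white ceramic beaker, straight round wall, outside diameter 52 mm, height 80 mm, wall 3 mm, bottom 6 mm; stands upright on the table at the start; origin under the centre of its bottom, z up. The three beakers have the same height and differ in diameter only
- beaker2: loose open white ceramic beaker, straight round wall, outside diameter 60 mm, height 80 mm, wall 3 mm, bottom 6 mm; stands upright on the table at the start; origin under the centre of its bottom, z up. The three beakers have the same height and differ in diameter only
- beaker3: loose open white ceramic beaker, straight round wall, outside diameter 68 mm, height 80 mm, wall 3 mm, bottom 6 mm; stands upright on the table at the start; origin under the centre of its bottom, z up. The three beakers have the same height and differ in diameter only (this is the widest)
- tess1: glazed terracotta-brown mosaic piece (tessera): 17 mm cube with its edges bevelled by 2.5 mm, 12 g, friction about 0.4 (on a tilted scoop it slides off at 0.3 to 0.5 rad, and fast if steeper); origin at its centre. Starts on the floor of a tray lane, in the half next to the far wall, at most two side by side; may be absent
- tess2: glazed terracotta-brown mosaic piece (tessera): 17 mm cube with its edges bevelled by 2.5 mm, 12 g, friction about 0.4 (on a tilted scoop it slides off at 0.3 to 0.5 rad, and fast if steeper); origin at its centre. Starts on the floor of a tray lane, in the half next to the far wall, at most two side by side; may be absent
- tess3: glazed terracotta-brown mosaic piece (tessera): 17 mm cube with its edges bevelled by 2.5 mm, 12 g, friction about 0.4 (on a tilted scoop it slides off at 0.3 to 0.5 rad, and fast if steeper); origin at its centre. Starts on the floor of a tray lane, in the half next to the far wall, at most two side by side; may be absent
- tess4: glazed terracotta-brown mosaic piece (tessera): 17 mm cube with its edges bevelled by 2.5 mm, 12 g, friction about 0.4 (on a tilted scoop it slides off at 0.3 to 0.5 rad, and fast if steeper); origin at its centre. Starts on the floor of a tray lane, in the half next to the far wall, at most two side by side; may be absent
- tess5: glazed terracotta-brown mosaic piece (tessera): 17 mm cube with its edges bevelled by 2.5 mm, 12 g, friction about 0.4 (on a tilted scoop it slides off at 0.3 to 0.5 rad, and fast if steeper); origin at its centre. Starts on the floor of a tray lane, in the half next to the far wall, at most two side by side; may be absent
- tess6: glazed terracotta-brown mosaic piece (tessera): 17 mm cube with its edges bevelled by 2.5 mm, 12 g, friction about 0.4 (on a tilted scoop it slides off at 0.3 to 0.5 rad, and fast if steeper); origin at its centre. Starts on the floor of a tray lane, in the half next to the far wall, at most two side by side; may be absent
- tess7: glazed terracotta-brown mosaic piece (tessera): 17 mm cube with its edges bevelled by 2.5 mm, 12 g, friction about 0.4 (on a tilted scoop it slides off at 0.3 to 0.5 rad, and fast if steeper); origin at its centre. Starts on the floor of a tray lane, in the half next to the far wall, at most two side by side; may be absent
- tess8: glazed terracotta-brown mosaic piece (tessera): 17 mm cube with its edges bevelled by 2.5 mm, 12 g, friction about 0.4 (on a tilted scoop it slides off at 0.3 to 0.5 rad, and fast if steeper); origin at its centre. Starts on the floor of a tray lane, in the half next to the far wall, at most two side by side; may be absent
- plate: bystander: loose blue ceramic plate, 170 mm across, 22 mm high, beyond the tray; origin under its centre
- brush: bystander: loose wooden brush, 190 mm long, lying on the table beyond the tray and the beakers; origin under its middle

How it is judged:
On the way, in this order (a step that is already met when the one before it is completed fails the run):
1. the widest beaker stands upright on the scale's pan, released, with no piece in it yet (horizontal distance between beaker3 and pan below 0.05 m and z of beaker3 in the frame of pan between -0.004 and 0.005 m and angle between beaker3's own z axis and vertical below 0.08 rad and contact force between the fingers and beaker3 below 0.1 N and linear speed of beaker3 below 0.02 m/s and horizontal distance between each of tess1, tess2, tess3, tess4, tess5, tess6, tess7, tess8 and beaker3 above 0.04 m), for 0.3 s.
2. all mosaic pieces are in that beaker (horizontal distance between each of tess1, tess2, tess3, tess4, tess5, tess6, tess7, tess8 and beaker3 below 0.03 m and z of tess1 in the frame of beaker3 between 0.005 and 0.075 m and z of tess2 in the frame of beaker3 between 0.005 and 0.075 m and z of tess3 in the frame of beaker3 between 0.005 and 0.075 m and z of tess4 in the frame of beaker3 between 0.005 and 0.075 m and z of tess5 in the frame of beaker3 between 0.005 and 0.075 m and z of tess6 in the frame of beaker3 between 0.005 and 0.075 m and z of tess7 in the frame of beaker3 between 0.005 and 0.075 m and z of tess8 in the frame of beaker3 between 0.005 and 0.075 m), for 0.3 s.
At the end, for the whole second after the job is handed in: Every piece present is inside the widest beaker; that beaker stands upright (within 0.08 rad) on the scale's pan, its axis within 50 mm of the pan's centre; the scoop stands upright on its mat with its middle within 35 mm of the mat's centre; both are released and at rest (all of step 2 and horizontal distance between beaker3 and pan below 0.05 m and z of beaker3 in the frame of pan between -0.004 and 0.005 m and angle between beaker3's own z axis and vertical below 0.08 rad and linear speed of each of beaker3, scoop below 0.02 m/s and horizontal distance between scoop_mid and mat below 0.035 m and z of scoop in the frame of mat below 0.008 m and angle between scoop's own z axis and vertical below 0.1 rad); the robot touches nothing.
It fails at once if a piece in the tray is touched with the fingers ((contact force between the fingers and tess1 above 1 N and z of tess1 in the frame of tray between 0 and 0.05 m and x of tess1 in the frame of tray between -0.065 and 0.065 m and y of tess1 in the frame of tray between -0.06 and 0.06 m) or (contact force between the fingers and tess2 above 1 N and z of tess2 in the frame of tray between 0 and 0.05 m and x of tess2 in the frame of tray between -0.065 and 0.065 m and y of tess2 in the frame of tray between -0.06 and 0.06 m) or (contact force between the fingers and tess3 above 1 N and z of tess3 in the frame of tray between 0 and 0.05 m and x of tess3 in the frame of tray between -0.065 and 0.065 m and y of tess3 in the frame of tray between -0.06 and 0.06 m) or (contact force between the fingers and tess4 above 1 N and z of tess4 in the frame of tray between 0 and 0.05 m and x of tess4 in the frame of tray between -0.065 and 0.065 m and y of tess4 in the frame of tray between -0.06 and 0.06 m) or (contact force between the fingers and tess5 above 1 N and z of tess5 in the frame of tray between 0 and 0.05 m and x of tess5 in the frame of tray between -0.065 and 0.065 m and y of tess5 in the frame of tray between -0.06 and 0.06 m) or (contact force between the fingers and tess6 above 1 N and z of tess6 in the frame of tray between 0 and 0.05 m and x of tess6 in the frame of tray between -0.065 and 0.065 m and y of tess6 in the frame of tray between -0.06 and 0.06 m) or (contact force between the fingers and tess7 above 1 N and z of tess7 in the frame of tray between 0 and 0.05 m and x of tess7 in the frame of tray between -0.065 and 0.065 m and y of tess7 in the frame of tray between -0.06 and 0.06 m) or (contact force between the fingers and tess8 above 1 N and z of tess8 in the frame of tray between 0 and 0.05 m and x of tess8 in the frame of tray between -0.065 and 0.065 m and y of tess8 in the frame of tray between -0.06 and 0.06 m)).
It fails at once if the widest beaker is tipped by more than 0.6 rad (angle between beaker3's own z axis and vertical above 0.6 rad).
It fails at once if one of the other beakers, the plate or the brush is moved by more than 30 mm (distance of any of beaker1, beaker2, plate, brush from where it was at the start of the episode above 0.03 m).
Of tess1, tess2, tess3, tess4, tess5, tess6, tess7, tess8 only 4 to 7 are there at a start; the rules pass over those that are not, and their reading is None.
At some moment in a run one of beaker3, scoop may be knocked a few centimetres aside while the robot is not near it.
It also fails if it takes over 210 s, if anything falls off the work surface, if the arm or the gripper's body presses on something with over 40 N, if the wrist force passes 120 N, or if a joint passes its speed limit or range.

### The arm

A 6-joint arm with a two-finger parallel gripper is mounted at the origin on the work surface. World frame = base frame: x ahead of the robot, y to its left, z up, the work surface at z = 0. Lengths are in m, angles in rad, forces in N, time in s.
With the tool pointing down it reaches from about 0.325 to 0.85 m from the base axis. Payload 4.4 kg.
Tool frame: the origin (TCP) lies midway between the tips of the shut fingers; the grasp point (between the pads) lies 19 mm behind it; z points along the fingers, y is the line along which they close (so a half turn about z gives the same grasp; the last joint's range is limited). The gripper opens to 94 mm and grips with 3 to 60 N. Pads are 16 mm wide; open, the fingers measure 119 mm over their backs; the gripper's body (75 mm by 177 mm) begins 78 mm behind the grasp point.
Start: joints at [1.183, 0.207, 1.542, -0, 1.393, -0.15], TCP at [0.135, 0.559, 0.205] pointing down, gripper open.
Joint ranges: [-2.73, 2.73], [-0.86, 2.22], [0.23, 2.46], [-1.11, 4.25], [0.08, 2.63], [-2.82, 2.82]. Speed limits (rad/s): [2.79, 2.79, 3.14, 3.14, 3.14, 3.14].

### API

Orientations are given as a unit quaternion [w, x, y, z].
In Python, from station import env, camera gives the robot as it stands.
- The arm moves only by the shell command python3 -m crank 'ROWS' [FORCE]. ROWS is JSON, a list of rows, each a list of 3 entries, a list of its own where there are three numbers: the shift along the tool's x, y, z in units of 0.1 m (1.0 is 0.1 m), then the turn, a rotation vector about the tool's x, y, z in units of 60 degrees (1.0 is 60 degrees), then the opening, from 0 (shut) to 1 (fully open). A call has 1 to 20 rows; each row shifts and turns the commanded pose from where the row before left it, along the tool's axes as they then stand; what a row does not reach is not made up. A row lasts 1/10 s, in which the tool goes at most 50 mm and 8.59 degrees, less where a joint would pass 70% of its speed; a pose out of reach is approached as far as the arm can. A call with a number of a shift or a turn outside -1 to 1 is refused whole. A call with a gripper value outside its range is refused whole. The fingers move at their own pace and stop on an object; FORCE is the grip in N (left out, the last holds). Time passes only in rows, so rows that do not move let the fingers close. It gives the time, the measured TCP pose, the force, the opening and the grip force at its end, in the units of the state.
- env.read_state(): the state, without advancing time (a new reading comes with each control period).
- camera(name): name is "scene" or "top" or "wrist"; returns a dict with "color" (480x640x3 uint8, red, green, blue), "fx", "fy", "cx", "cy" (pixels), "position" and "attitude" of the camera in the world. Camera axes: x right, y down, z forward; pixel columns grow to the right and rows downward; lengths in m; the calibration is good to about 2 mm. A picture is of the moment at which its call begins. There is no depth.
- env.hand_in(): hands the job in; it is judged then, once.
The state is a dict: "time_s": time; "joint_pos": joint angles; "joint_vel": joint speeds; "joint_torque": joint torques, N m; "tool_pos": TCP position; "tcp_rot": TCP orientation; "wrist_force": force on the tool from outside, world axes, zero at the start; "wrist_torque": the same for the moment, N m; "finger_gap": opening from 0.0 (shut) to 1.0 (fully open); "gripper_force": force on a finger pad.
Only numpy, scipy, OpenCV 4.12 (cv2) and the standard library are available. Lean on these libraries where they do the work, as an engineer would, in place of code of your own. Each camera call takes 0.05 s, during which the arm holds its last target. There are 200 camera calls.

## Working session

There is one attempt and no reset: what is moved stays moved. The work goes in short steps, Python scripts to look and compute and a shell command to move; the robot and the scene stay as the last step left them, time stands still between calls to the robot, and variables do not carry over. Pictures are saved under pics/ and viewed, at most 14 in all, crops included, and the job is handed in when it is done.

```bash
ls; mkdir -p pics; python3 - <<'E'
from station import env,camera
import cv2
for n in("top","scene"):
    c=camera(n);cv2.imwrite(f"pics/{n}0.png",c["color"][:,:,::-1]);print(n,{k:v for k,v in c.items() if k!="color"})
s=env.read_state();print(s)
E
```

```text
pics
top {'fx': 530.5124004851185, 'fy': 530.5124004851185, 'cx': 322.4045086040321, 'cy': 238.28569119569312, 'position': array([ 0.39748922, -0.00931586,  1.08857605]), 'attitude': array([ 0.07206713, -0.68746977,  0.71877283, -0.07454711])}
scene {'fx': 583.5876172462046, 'fy': 583.5876172462046, 'cx': 318.68877442839187, 'cy': 248.2148415103177, 'position': array([1.08949805, 0.40002221, 0.85110315]), 'attitude': array([-0.13731117,  0.39981047,  0.85331536, -0.30520507])}
{'time_s': 0.1, 'joint_pos': array([ 1.18347876e+00,  2.07359475e-01,  1.54274913e+00, -3.10240709e-05,
        1.39350640e+00, -1.50496370e-01]), 'joint_vel': array([ 0.00072151, -0.00150136, -0.00229355,  0.00042135,  0.00015186,
        0.00097137]), 'joint_torque': array([-1.09527366e-03, -3.71864247e+01, -2.82294273e+01,  7.00608501e-02,
        3.10670596e-02, -3.92316724e-05]), 'tool_pos': array([0.13465232, 0.55828491, 0.20442229]), 'tcp_rot': array([-2.53929198e-04,  1.18131292e-01,  9.92997470e-01, -9.78890702e-04]), 'wrist_force': array([0.11242373, 0.0895375 , 0.69576101]), 'wrist_torque': array([-0.03645817,  0.05380828, -0.05035717]), 'gripper_force': 0.0, 'finger_gap': 0.9992655196607083}
```

View pics/top0.png

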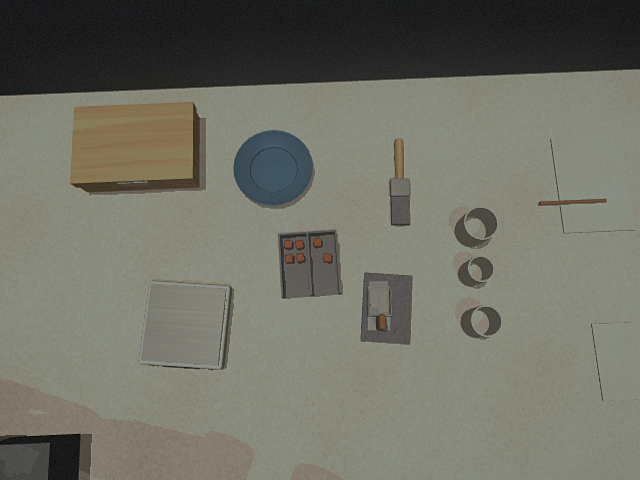

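View pics/scene0.png

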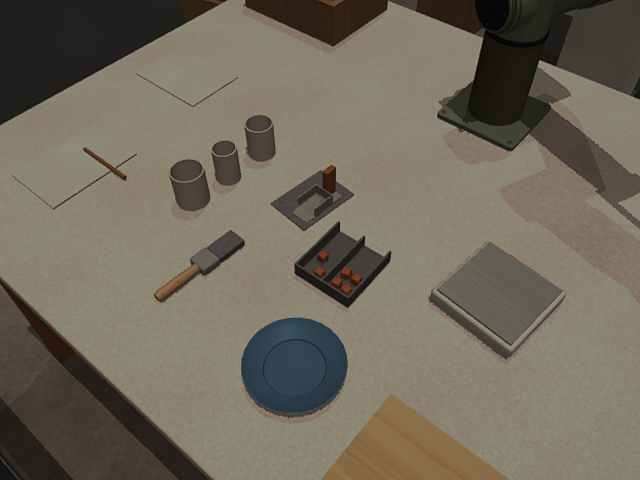

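The top view shows the tray at about (310,264). Four pieces are in its left lane, around (295,251), and two in its right lane, at (318,242) and (328,258). The scale is at (186,324), and the mat with the scoop at (387,308), handle at (382,323). The rims of the widest, smallest and medium beakers are at about (476,228), (477,271) and (482,321). Next I'll measure these precisely.

```bash
cat > h.py <<'E'
import numpy as np, cv2
from scipy.spatial.transform import Rotation as R
from station import env,camera
def rot(q): return R.from_quat(np.r_[q[1:],q[0]])
def ray(c,uv,z):
    "pixels -> world points on plane z"
    uv=np.atleast_2d(uv).astype(float)
    d=np.c_[(uv[:,0]-c["cx"])/c["fx"],(uv[:,1]-c["cy"])/c["fy"],np.ones(len(uv))]
    d=rot(c["attitude"]).apply(d); p=c["position"]
    return p+d*((z-p[2])/d[:,2])[:,None]
def proj(c,P):
    q=rot(c["attitude"]).inv().apply(np.atleast_2d(P)-c["position"])
    return np.c_[q[:,0]/q[:,2]*c["fx"]+c["cx"],q[:,1]/q[:,2]*c["fy"]+c["cy"]]
def save(img,name,k=1):
    cv2.imwrite("pics/"+name,cv2.resize(img[:,:,::-1],None,fx=k,fy=k,interpolation=cv2.INTER_CUBIC))
def st():
    s=env.read_state(); M=rot(s["tcp_rot"]).as_matrix()
    return s,np.array(s["tool_pos"]),M
E
python3 - <<'E'
from h import *
c=camera("top"); im=c["color"]
save(im[220:350,270:510][:, :],"crop1.png",3.3)
save(im[270:380,130:240],"crop2.png",4)
f=lambda n,uv,z:print(n,ray(c,uv,z)[:,:2].round(3).tolist())
f("scale corners pan",[(151,281),(230,285),(222,368),(141,362)],.036)
f("tray",[(279,233),(337,231),(342,294),(283,298)],.03)
f("mat",[(364,273),(412,275),(411,344),(361,342)],.004)
f("rims",[(476,228),(477,271),(482,321)],.08)
f("handle",[(381,317)],.074)
E
```

```text
scale corners pan [[0.547, 0.327], [0.532, 0.17], [0.372, 0.187], [0.391, 0.343]]
tray [[0.635, 0.07], [0.634, -0.049], [0.505, -0.052], [0.503, 0.066]]
mat [[0.549, -0.101], [0.541, -0.199], [0.402, -0.186], [0.41, -0.086]]
rims [[0.617, -0.318], [0.533, -0.311], [0.438, -0.31]]
handle [[0.454, -0.122]]
```

View pics/crop1.png

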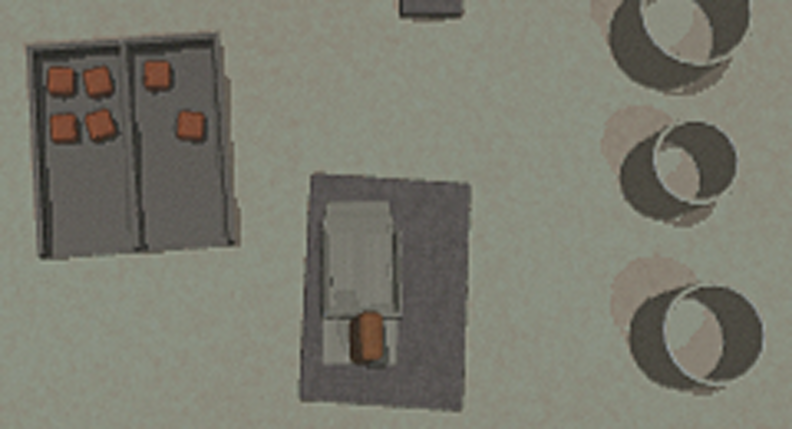

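```bash
python3 - <<'E'
from h import *
from scipy.optimize import minimize
c=camera("top"); g=cv2.GaussianBlur(c["color"].astype(np.float32).mean(2),(3,3),0)
t=np.linspace(0,2*np.pi,200)
def rng(p,r,z): return proj(c,np.c_[p[0]+r*np.cos(t),p[1]+r*np.sin(t),0*t+z])
def score(p,r):
    m=lambda rr:cv2.remap(g,*[x.astype(np.float32)[None] for x in rng(p,rr,.08).T],cv2.INTER_LINEAR).mean()
    return m(r-.0015)-.5*m(r-.006)-0.5*m(r+.005)
for n,uv,r in(("b3",(480.5,222),.034),("b1",(480.6,269),.026),("b2",(486,322),.030)):
    p0=ray(c,uv,.08)[0,:2]; b=max(((score(p0+[i*.001,j*.001],r),*(p0+[i*.001,j*.001])) for i in range(-12,13) for j in range(-12,13)))
    print(n,p0.round(4),np.round(b,4))
    if n=="b3": P=b[1:]
im=c["color"].copy()
big=cv2.resize(im,None,fx=3,fy=3,interpolation=cv2.INTER_CUBIC)
for r in(.034,.031):
  cv2.polylines(big,[(rng(P,r,.08)*3+1).astype(int)],True,(255,0,0),1)
save(big[570:800,1330:1560],"b3.png",2)
# red pieces at top z=.021
hsv=cv2.cvtColor(im,cv2.COLOR_RGB2HSV); m=cv2.inRange(hsv,(0,100,60),(20,255,255)); 
n,l,s,ce=cv2.connectedComponentsWithStats(m)
for k in range(1,n):
    if s[k,4]>20: print(s[k],ce[k].round(1),ray(c,ce[k],.0215)[0,:2].round(4))
E
```

```text
b3 [ 0.6286 -0.3278] [24.3144  0.6286 -0.3298]
b1 [ 0.5362 -0.3182] [24.7371  0.5392 -0.3202]
b2 [ 0.4355 -0.3177] [24.3932  0.4385 -0.3207]
[  74  102  120   18 1114] [131.7 110.1] [0.9244 0.3822]
[  71  118  123   52 3408] [131.7 140.6] [0.8539 0.3799]
[395 139   8  39 223] [398.6 157.5] [ 0.7902 -0.1875]
[ 71 172  39   8 121] [ 85.2 175.5] [0.7798 0.4757]
[163 179  20  10  79] [173.2 183.2] [0.7544 0.2901]
[182 179  13   8  33] [186.8 181.8] [0.7563 0.2615]
[ 74 180  93  12 453] [117.5 185.9] [0.7537 0.4068]
[540 199  66   6 198] [572.4 201.4] [ 0.6776 -0.5423]
[314 239   8   8  62] [317.4 242.5] [ 0.6139 -0.0074]
[284 240   8   9  58] [287.9 243.9] [0.6135 0.0531]
[295 240   9   9  61] [299.1 244.2] [0.612  0.0301]
[296 253   9   9  62] [299.9 257.3] [0.5847 0.0295]
[285 255   8   8  61] [288.7 258.5] [0.5833 0.0525]
[324 254   8   8  62] [327.4 257.5] [ 0.5818 -0.0265]
[379 315   7  14  93] [382.  321.4] [ 0.4482 -0.1291]
```

View pics/b3.png

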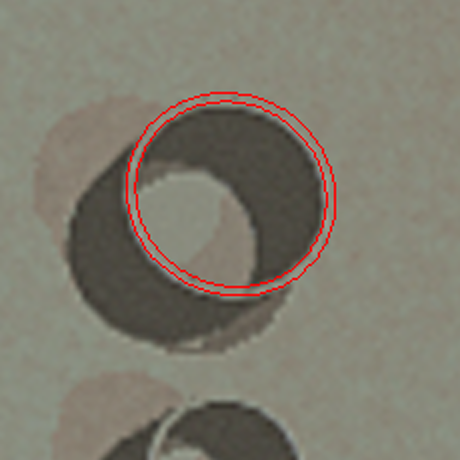

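The fitted rim matches the picture to about 2 mm, so beaker3 is at about (0.627,-0.330). Its 30 mm gap to beaker1 means I should grip along world y. I'll add a planning helper that prints the turn and the shift to make.

```bash
cat >> h.py <<'E'
def pose(yaw,tilt=0.):
    "tool down, tool y at heading yaw (deg), then tilt (deg) about tool y"
    y=np.deg2rad(yaw); Y=np.array([np.cos(y),np.sin(y),0]); Z=np.array([0,0,-1.])
    return np.c_[np.cross(Y,Z),Y,Z]@R.from_euler("y",tilt,degrees=True).as_matrix()
def plan(p,yaw,tilt=0.):
    s,q,M=st(); T=pose(yaw,tilt)
    print("t",round(s["time_s"],1),"pos",q.round(4),"turn(u)",(R.from_matrix(M.T@T).as_rotvec()/np.deg2rad(60)).round(4),
      "then shift(u)",(T.T@(np.array(p)-q)*10).round(3))
E
python3 -c "
from h import *
plan([.627,-.330,.15],90)"
```

```text
t 0.2 pos [0.1347 0.5585 0.2047] turn(u) [-0.0014 -0.0004 -0.2261] then shift(u) [-4.923 -8.885  0.547]
```

```bash
M="python3 -m crank"
python3 -m crank '[[[0,0,0],[0,0,-0.113],1],[[0,0,0],[0,0,-0.113],1],[[-0.14,-0.26,0],[0,0,0],1],[[-0.14,-0.26,0],[0,0,0],1],[[-0.14,-0.26,0],[0,0,0],1],[[-0.14,-0.26,0],[0,0,0],1],[[-0.14,-0.26,0],[0,0,0],1],[[-0.14,-0.26,0],[0,0,0],1],[[-0.14,-0.26,0],[0,0,0],1],[[-0.14,-0.26,0],[0,0,0],1],[[-0.14,-0.26,0],[0,0,0],1],[[-0.14,-0.26,0],[0,0,0],1],[[-0.14,-0.26,0],[0,0,0],1],[[-0.14,-0.26,0],[0,0,0],1],[[-0.14,-0.26,0],[0,0,0],1],[[-0.14,-0.26,0],[0,0,0],1],[[-0.14,-0.26,0],[0,0,0],1],[[-0.14,-0.26,0],[0,0,0],1],[[-0.14,-0.26,0],[0,0,0],1]]'
python3 -m crank '[[[-0.14,-0.26,0],[0,0,0],1],[[-0.14,-0.26,0],[0,0,0],1],[[-0.14,-0.26,0],[0,0,0],1],[[-0.14,-0.26,0],[0,0,0],1],[[-0.14,-0.26,0],[0,0,0],1],[[-0.14,-0.26,0],[0,0,0],1],[[-0.14,-0.26,0],[0,0,0],1],[[-0.14,-0.26,0],[0,0,0],1],[[-0.14,-0.26,0],[0,0,0],1],[[-0.14,-0.26,0],[0,0,0],1],[[-0.14,-0.26,0],[0,0,0],1],[[-0.14,-0.26,0],[0,0,0],1],[[-0.14,-0.26,0],[0,0,0],1],[[-0.14,-0.26,0],[0,0,0],1],[[-0.14,-0.26,0],[0,0,0],1],[[-0.14,-0.26,0],[0,0,0],1],[[-0.14,-0.26,0],[0,0,0],1],[[0,0,0],[0,0,0],1]]'
python3 - <<'E'
from h import *
plan([.627,-.330,.031],90)
save(camera("wrist")["color"],"w1.png"); c=camera("wrist");print(c["position"],c["attitude"],c["fx"])
E
```

```text
time_s: 2.1
tool_pos: [0.3731, 0.1158, 0.2054]
tcp_rot: [0.0, 0.0, 1.0, 0.0]
wrist_force: [0.3, -0.2, 0.1]
finger_gap: 1.002
gripper_force: 0.0
time_s: 3.9
tool_pos: [0.6112, -0.3282, 0.2041]
tcp_rot: [-0.0, 0.001, 1.0, -0.0]
wrist_force: [-0.5, 0.2, 0.3]
finger_gap: 1.003
gripper_force: 0.0
t 3.9 pos [ 0.6112 -0.3282  0.2041] turn(u) [-0.0007 -0.0004 -0.0027] then shift(u) [-0.158 -0.018  1.731]
[ 0.53498297 -0.3255821   0.38348112] [0.09398526 0.70148862 0.70020347 0.09378476] 376.48080862901827
```

View pics/w1.png

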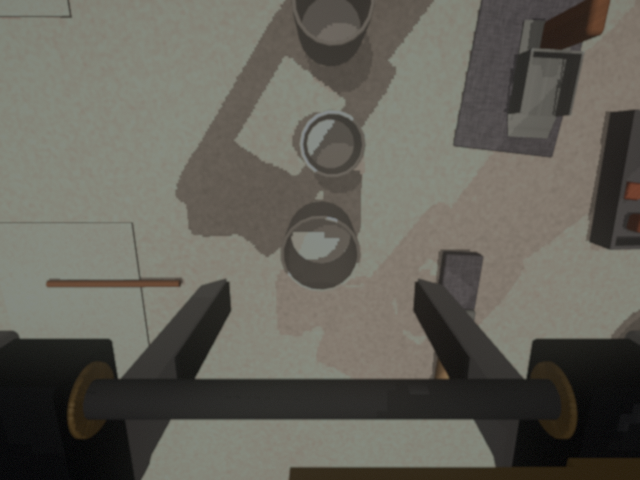

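Beaker3 is centred laterally between the fingers: its rim centre is at about (320,251), and the fingertips are symmetric about u=322. I'll check this against the world position.

```bash
python3 - <<'E'
from h import *
c=camera("wrist"); print(ray(c,[(320,251),(332,144)],.08))
print(ray(c,[(281,251),(359,251)],.08))
E
```

```text
[[ 0.62387804 -0.32592305  0.08      ]
 [ 0.53693753 -0.31638667  0.08      ]]
[[ 0.62384631 -0.3587056   0.08      ]
 [ 0.62390976 -0.29313734  0.08      ]]
```

```bash
python3 -m crank '[[[-0.07,0,0],[0,0,0],1],[[-0.07,0,0],[0,0,0],1],[[0,0,0.2],[0,0,0],1],[[0,0,0.2],[0,0,0],1],[[0,0,0.2],[0,0,0],1],[[0,0,0.2],[0,0,0],1],[[0,0,0.2],[0,0,0],1],[[0,0,0.2],[0,0,0],1],[[0,0,0.2],[0,0,0],1],[[0,0,0.15],[0,0,0],1],[[0,0,0.15],[0,0,0],1],[[0,0,0],[0,0,0],0.6],[[0,0,0],[0,0,0],0.6],[[0,0,0],[0,0,0],0.6],[[0,0,0],[0,0,0],0.6],[[0,0,0],[0,0,0],0.6],[[0,0,0],[0,0,0],0.6],[[0,0,0],[0,0,0],0.6]]' 25
python3 -m crank '[[[0,0,0],[0,0,0],0.6],[[0,0,-0.1],[0,0,0],0.6],[[0,0,-0.15],[0,0,0],0.6],[[0,0,-0.15],[0,0,0],0.6],[[0,0,-0.15],[0,0,0],0.6],[[0,0,-0.15],[0,0,0],0.6],[[0,0,-0.15],[0,0,0],0.6],[[0,0,-0.15],[0,0,0],0.6],[[0,0,-0.15],[0,0,0],0.6],[[0,0,-0.15],[0,0,0],0.6],[[0,0,-0.1],[0,0,0],0.6],[[0,0,0],[0,0,0],0.6]]'
python3 -c "
from h import *
plan([.460,.257,.200],90)"
```

```text
time_s: 5.85
tool_pos: [0.6258, -0.3261, 0.037]
tcp_rot: [0.001, 0.0, 1.0, -0.001]
wrist_force: [-0.1, -2.2, 4.0]
finger_gap: 0.736
gripper_force: 25.0
time_s: 7.05
tool_pos: [0.626, -0.3259, 0.1782]
tcp_rot: [0.002, 0.0, 1.0, -0.001]
wrist_force: [-0.6, -0.4, -1.0]
finger_gap: 0.735
gripper_force: 25.0
t 7.0 pos [ 0.626  -0.3259  0.1782] turn(u) [-0.0023  0.0034 -0.0001] then shift(u) [ 1.66   5.829 -0.218]
```

```bash
python3 -m crank '[[[0.02,0.08,0],[0,0,0],0.6],[[0.05,0.17,0],[0,0,0],0.6],[[0.06,0.2,0],[0,0,0],0.6],[[0.06,0.2,0],[0,0,0],0.6],[[0.06,0.2,0],[0,0,0],0.6],[[0.06,0.2,0],[0,0,0],0.6],[[0.06,0.2,0],[0,0,0],0.6],[[0.06,0.2,0],[0,0,0],0.6],[[0.06,0.2,0],[0,0,0],0.6],[[0.06,0.2,0],[0,0,0],0.6],[[0.06,0.2,0],[0,0,0],0.6],[[0.06,0.2,0],[0,0,0],0.6],[[0.06,0.2,0],[0,0,0],0.6],[[0.06,0.2,0],[0,0,0],0.6],[[0.06,0.2,0],[0,0,0],0.6],[[0.06,0.2,0],[0,0,0],0.6],[[0.06,0.2,0],[0,0,0],0.6],[[0.06,0.2,0],[0,0,0],0.6]]'
python3 -m crank '[[[0.06,0.2,0],[0,0,0],0.6],[[0.06,0.2,0],[0,0,0],0.6],[[0.06,0.2,0],[0,0,0],0.6],[[0.06,0.2,0],[0,0,0],0.6],[[0.06,0.2,0],[0,0,0],0.6],[[0.06,0.2,0],[0,0,0],0.6],[[0.06,0.2,0],[0,0,0],0.6],[[0.06,0.2,0],[0,0,0],0.6],[[0.06,0.2,0],[0,0,0],0.6],[[0.06,0.2,0],[0,0,0],0.6],[[0.03,0.2,0],[0,0,0],0.6],[[0,0.1,0],[0,0,0],0.6],[[0,0,0],[0,0,0],0.6],[[0,0,0],[0,0,0],0.6]]'
python3 -c "
from h import *
plan([.460,.257,.073],90)"
```

```text
time_s: 8.85
tool_pos: [0.5212, 0.0215, 0.1756]
tcp_rot: [0.0, 0.0, 1.0, 0.0]
wrist_force: [0.5, -0.1, -1.5]
finger_gap: 0.729
gripper_force: 25.0
time_s: 10.25
tool_pos: [0.4588, 0.2496, 0.1754]
tcp_rot: [0.0, -0.0, 1.0, -0.0]
wrist_force: [-0.0, -0.2, -2.2]
finger_gap: 0.735
gripper_force: 25.0
t 10.2 pos [0.4588 0.2496 0.1754] turn(u) [-0.0007  0.0001  0.0002] then shift(u) [-0.012  0.074  1.024]
```

```bash
python3 -m crank '[[[0,0.07,0.1],[0,0,0],0.6],[[0,0,0.15],[0,0,0],0.6],[[0,0,0.15],[0,0,0],0.6],[[0,0,0.15],[0,0,0],0.6],[[0,0,0.15],[0,0,0],0.6],[[0,0,0.15],[0,0,0],0.6],[[0,0,0.08],[0,0,0],0.6],[[0,0,0.03],[0,0,0],0.6],[[0,0,0.03],[0,0,0],0.6],[[0,0,0],[0,0,0],0.6]]'
python3 -m crank '[[[0,0,0.02],[0,0,0],0.6],[[0,0,0.02],[0,0,0],0.6],[[0,0,0],[0,0,0],0.6]]'
```

```text
time_s: 11.25
tool_pos: [0.4591, 0.2569, 0.0766]
tcp_rot: [0.0, 0.0, 1.0, 0.0]
wrist_force: [-0.1, 0.4, -1.8]
finger_gap: 0.732
gripper_force: 25.0
time_s: 11.55
tool_pos: [0.4594, 0.2571, 0.0729]
tcp_rot: [0.001, 0.0, 1.0, 0.0]
wrist_force: [0.5, 0.7, -0.2]
finger_gap: 0.731
gripper_force: 25.0
```

```bash
python3 -m crank '[[[0,0,0.01],[0,0,0],0.6],[[0,0,0],[0,0,0],0.6],[[0,0,0],[0,0,0],0.85],[[0,0,0],[0,0,0],1],[[0,0,0],[0,0,0],1],[[0,0,0],[0,0,0],1],[[0,0,0],[0,0,0],1],[[0,0,0],[0,0,0],1],[[0,0,-0.1],[0,0,0],1],[[0,0,-0.2],[0,0,0],1],[[0,0,-0.2],[0,0,0],1],[[0,0,-0.2],[0,0,0],1],[[0,0,-0.3],[0,0,0],1],[[0,0,-0.3],[0,0,0],1],[[0,0,0],[0,0,0],1]]'
python3 - <<'E'
from h import *
plan([.448,-.125,.2],90)
save(camera("wrist")["color"],"w2.png")
c=camera("top"); save(c["color"][220:380,130:440],"t2.png",2.58)
E
```

```text
time_s: 13.05
tool_pos: [0.4623, 0.2582, 0.2073]
tcp_rot: [0.005, -0.0, 1.0, 0.002]
wrist_force: [0.2, -0.5, 0.1]
finger_gap: 0.999
gripper_force: 0.0
t 13.1 pos [0.4623 0.2582 0.2073] turn(u) [0.0036 0.0099 0.    ] then shift(u) [ 0.143 -3.832  0.073]
```

View pics/t2.png

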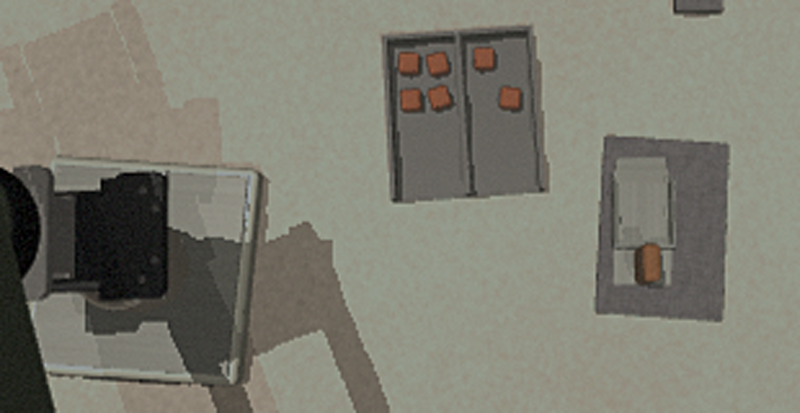

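The top view shows the gripper clear above the scale, hiding the beaker. The pieces and scoop haven't moved; the handle is at crop (649,263). I'll move over the scoop and look with the wrist camera.

```bash
python3 -m crank '[[[0.01,-0.1,0],[0,0,0],1],[[0.01,-0.2,0],[0,0,0],1],[[0.01,-0.22,0],[0,0,0],1],[[0.01,-0.22,0],[0,0,0],1],[[0.01,-0.22,0],[0,0,0],1],[[0.01,-0.22,0],[0,0,0],1],[[0.01,-0.22,0],[0,0,0],1],[[0.01,-0.22,0],[0,0,0],1],[[0.01,-0.22,0],[0,0,0],1],[[0.01,-0.22,0],[0,0,0],1],[[0.01,-0.22,0],[0,0,0],1],[[0.01,-0.22,0],[0,0,0],1],[[0.01,-0.22,0],[0,0,0],1],[[0.01,-0.22,0],[0,0,0],1],[[0.01,-0.22,0],[0,0,0],1],[[0.01,-0.22,0],[0,0,0],1],[[0,-0.22,0],[0,0,0],1],[[0,-0.22,0],[0,0,0],1],[[0,-0.1,0],[0,0,0],1],[[0,0,0],[0,0,0],1]]'
python3 - <<'E'
from h import *
c=camera("wrist"); save(c["color"],"w3.png")
c=camera("top"); save(c["color"][270:380,130:240],"t3.png",5)
E
```

```text
time_s: 15.15
tool_pos: [0.4417, -0.1357, 0.2001]
tcp_rot: [-0.001, 0.001, 1.0, 0.001]
wrist_force: [0.0, -0.2, -0.0]
finger_gap: 0.998
gripper_force: 0.0
```

View pics/w3.png

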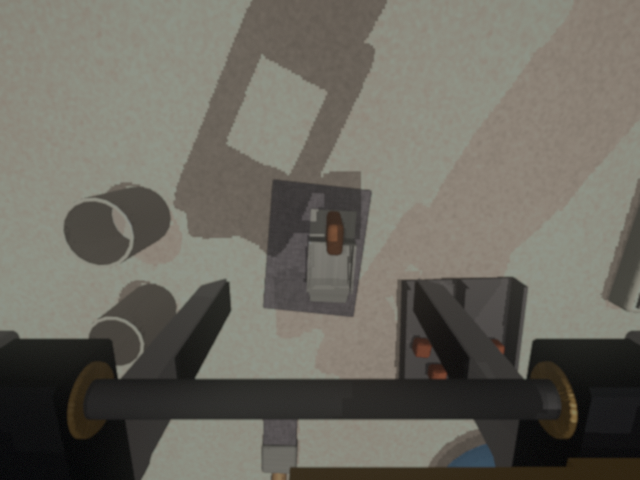

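View pics/t3.png

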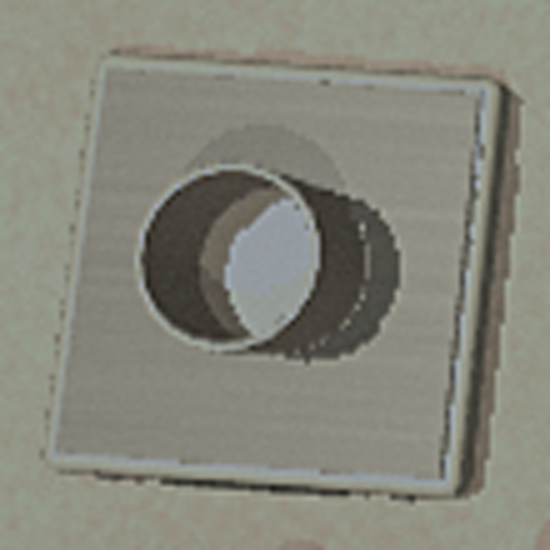

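The beaker stands upright near the middle of the pan, with its rim centre at top pixel (176,321.6). In the wrist view the handle is at (335,232) and the lip corners at (309,299) and (348,303). I'll work out the poses from these.

```bash
python3 - <<'E'
from h import *
c=camera("top"); w=camera("wrist")
b=ray(c,[(176,321.6)],.116)[0]; print("b3",b)
L=ray(c,[(369.7,280.9),(388.2,281.5)],.005).mean(0); B=ray(c,[(367.9,330.3),(390.3,330.3)],.005).mean(0)
print("top lip",L,"rear",B,"len",np.linalg.norm(L-B),"yaw",np.rad2deg(np.arctan2(*(L-B)[1::-1])))
Lw=ray(w,[(309,299),(348,303)],.005); print("wrist lip",Lw,Lw.mean(0))
def hd(cam,box):
    im=cam["color"];m=cv2.inRange(cv2.cvtColor(im,cv2.COLOR_RGB2HSV),(0,90,40),(20,255,255))
    u0,v0,u1,v1=box; k=np.zeros_like(m);k[v0:v1,u0:u1]=m[v0:v1,u0:u1]
    ys,xs=np.nonzero(k); g=im.mean(2)[ys,xs]; return xs,ys,g
for n,cam,box in(("top",c,(370,305,395,340)),("wrist",w,(315,195,360,270))):
    xs,ys,g=hd(cam,box); print(n,xs.min(),xs.max(),ys.min(),ys.max(),len(xs)); t=g>np.median(g)
    print(ray(cam,[(xs[t].mean(),ys[t].mean())],.074), cv2.minAreaRect(np.c_[xs[t],ys[t]].astype(np.float32)))
# mat and tray edges yaw (top camera)
P=ray(c,[(270+311/3.3,220+173/3.3),(270+470/3.3,220+185/3.3),(270+463/3.3,220+410/3.3),(270+300/3.3,220+400/3.3)],.004);print("mat",P.mean(0),[np.linalg.norm(P[i]-P[i-1]).round(3) for i in range(4)])
T=ray(c,[(270+27/3.3,220+45/3.3),(270+219/3.3,220+33/3.3),(270+239/3.3,220+244/3.3),(270+40/3.3,220+258/3.3)],.03);print("tray",T.round(4),T.mean(0),[np.linalg.norm(T[i]-T[i-1]).round(3) for i in range(4)])
Tw=ray(w,[(398,279),(523,277)],.03);print("tray near wrist",Tw)
# better tray: wall tops
E
```

```text
b3 [0.45988153 0.25483596 0.116     ]
top lip [ 0.53062877 -0.13018755  0.005     ] rear [ 0.43146715 -0.12390062  0.005     ] len 0.09936071681932679 yaw -3.627747023305455
wrist lip [[ 0.53060668 -0.14734843  0.005     ]
 [ 0.53525644 -0.10530636  0.005     ]] [ 0.53293156 -0.12632739  0.005     ]Traceback (most recent call last):
  File "<stdin>", line 12, in <module>
    return umr_minimum(a, axis, None, out, keepdims, initial, where)
ValueError: zero-size array to reduction operation minimum which has no identity
```

```bash
python3 - <<'E'
from h import *
c=camera("top"); w=camera("wrist")
im=w["color"];m=cv2.inRange(cv2.cvtColor(im,cv2.COLOR_RGB2HSV),(0,80,40),(20,255,255));k=np.zeros_like(m);k[195:270,315:360]=m[195:270,315:360]
ys,xs=np.nonzero(k);g=im.mean(2)[ys,xs]
t=g>(g.min()+g.max())/2;print(xs.min(),xs.max(),ys.min(),ys.max(),t.mean())
for q in (t,~t): print(ray(w,[(xs[q].mean(),ys[q].mean())],.074),cv2.minAreaRect(np.c_[xs[q],ys[q]].astype(np.float32)))
print(proj(w,[[.446,-.1228,.074],[.446,-.1228,.01]]))
a=lambda uv:np.array(uv)/3.3+[270,220]
P=ray(c,a([(311,173),(470,185),(463,410),(300,400)]),.004);print("mat",P.mean(0),[np.linalg.norm(P[i]-P[i-1]).round(3) for i in range(4)])
T=ray(c,a([(27,45),(219,33),(239,244),(40,258)]),.03);print("tray",T.round(4),T.mean(0),[np.linalg.norm(T[i]-T[i-1]).round(3) for i in range(4)])
print("tray near wrist",ray(w,[(398,279),(523,277)],.03))
E
```

```text
325 341 210 252 0.25162337662337664
[[ 0.44097205 -0.12587771  0.074     ]] ((331.0, 232.5), (17.0, 8.0), 90.0)
[[ 0.43970408 -0.12427099  0.074     ]] ((333.0, 231.0), (42.0, 16.0), 90.0)
[[334.68069521 238.3696975 ]
 [332.5970388  222.43203422]]
mat [ 0.47533045 -0.14295175  0.004     ] [np.float64(0.139), np.float64(0.099), np.float64(0.138), np.float64(0.099)]
tray [[ 0.6342  0.0718  0.03  ]
 [ 0.6365 -0.0474  0.03  ]
 [ 0.5053 -0.0529  0.03  ]
 [ 0.5022  0.0675  0.03  ]] [0.56955027 0.00975808 0.03      ] [np.float64(0.132), np.float64(0.119), np.float64(0.131), np.float64(0.12)]
tray near wrist [[ 0.49883766 -0.05812381  0.03      ]
 [ 0.4965776   0.06532177  0.03      ]]
```

```bash
python3 -c "
from h import *
plan([.446,-.123,.037],85.5)"
```

```text
t 15.4 pos [ 0.4427 -0.1342  0.2013] turn(u) [ 0.0003 -0.0002  0.0761] then shift(u) [-0.024  0.114  1.643]
```

```bash
python3 -m crank '[[[0,0,0],[0,0,0.076],0.6],[[-0.02,0.11,0],[0,0,0],0.6],[[0,0,0.2],[0,0,0],0.6],[[0,0,0.2],[0,0,0],0.6],[[0,0,0.2],[0,0,0],0.6],[[0,0,0.2],[0,0,0],0.6],[[0,0,0.2],[0,0,0],0.6],[[0,0,0.2],[0,0,0],0.6],[[0,0,0.2],[0,0,0],0.6],[[0,0,0.15],[0,0,0],0.6],[[0,0,0.09],[0,0,0],0.6],[[0,0,0],[0,0,0],0.6]]' 60
python3 -m crank '[[[0,0,0],[0,0,0],0],[[0,0,0],[0,0,0],0],[[0,0,0],[0,0,0],0],[[0,0,0],[0,0,0],0],[[0,0,0],[0,0,0],0],[[0,0,0],[0,0,0],0],[[0,0,0],[0,0,0],0],[[0,0,0],[0,0,0],0],[[0,0,0],[0,0,0],0],[[0,0,0],[0,0,0],0]]' 60
```

```text
time_s: 16.65
tool_pos: [0.4448, -0.1231, 0.0364]
tcp_rot: [-0.001, 0.039, 0.999, 0.001]
wrist_force: [-1.0, 0.3, 0.8]
finger_gap: 0.602
gripper_force: 0.0
time_s: 17.65
tool_pos: [0.4458, -0.1245, 0.0376]
tcp_rot: [0.0, 0.04, 0.999, -0.0]
wrist_force: [-0.4, -0.4, 2.2]
finger_gap: 0.142
gripper_force: 59.9
```

Scoop gripped: 13.4 mm measured for the 14 mm handle. The TCP is 33.6 mm above its underside. I'll lift it, then work out the lip target in the right lane.

```bash
cat >> h.py <<'E'
TRAY=np.array([.5695,.0098]); TYAW=1.7; OFF=np.array([-.086,0,.0336])  # lip in tool frame
def tw(x,y,z):
    a=np.deg2rad(TYAW); return np.array([TRAY[0]+x*np.cos(a)-y*np.sin(a),TRAY[1]+x*np.sin(a)+y*np.cos(a),z])
def lip(P,heading,pitch):
    "scoop lip to P, scoop heading deg, lip-down pitch deg"
    s,q,M=st(); l=q+M@OFF; T=pose(heading+90,pitch)
    print("lip now",l.round(4),"F",np.round(s["wrist_force"],1)); plan(P-T@OFF,heading+90,pitch)
def liptray():
    s,q,M=st(); l=q+M@OFF; a=np.deg2rad(TYAW); d=l[:2]-TRAY
    X=-M[:,0]
    print("lip tray mm",((np.array([d[0]*np.cos(a)+d[1]*np.sin(a),-d[0]*np.sin(a)+d[1]*np.cos(a),l[2]]))*1000).round(1),
     "head",np.rad2deg(np.arctan2(X[1],X[0])).round(2),"pitch",np.rad2deg(np.arcsin(-X[2])).round(2),"F",np.round(s["wrist_force"],1),"t",s["time_s"])
E
python3 -m crank '[[[0,0,-0.1],[0,0,0],0],[[0,0,-0.2],[0,0,0],0],[[0,0,-0.2],[0,0,0],0],[[0,0,-0.2],[0,0,0],0],[[0,0,-0.1],[0,0,0],0],[[0,0,0],[0,0,0],0]]'
python3 -c "
from h import *
lip(tw(-.005,-.028,.03),TYAW,0)"
```

```text
time_s: 18.25
tool_pos: [0.4468, -0.1247, 0.119]
tcp_rot: [0.002, 0.04, 0.999, -0.001]
wrist_force: [0.3, 0.3, -1.0]
finger_gap: 0.147
gripper_force: 59.9
lip now [ 0.5326 -0.1316  0.0857] F [ 0.3  0.3 -1. ]
t 18.2 pos [ 0.4468 -0.1247  0.119 ] turn(u) [-0.0013  0.003  -0.1043] then shift(u) [-0.356  1.028  0.554]
```

```bash
python3 -m crank '[[[0,0,0],[0,0,-0.052],0],[[0,0,0],[0,0,-0.052],0],[[-0.04,0.1,0],[0,0,0],0],[[-0.06,0.15,0],[0,0,0],0],[[-0.06,0.15,0],[0,0,0],0],[[-0.06,0.15,0],[0,0,0],0],[[-0.06,0.15,0],[0,0,0],0],[[-0.05,0.15,0],[0,0,0],0],[[-0.03,0.14,0],[0,0,0],0],[[0,0.03,0.1],[0,0,0],0],[[0,0,0.2],[0,0,0],0],[[0,0,0.1],[0,0,0],0],[[0,0,0],[0,0,0],0]]'
python3 - <<'E'
from h import *
liptray()
c=camera("top"); k=4; im=cv2.resize(c["color"],None,fx=k,fy=k,interpolation=cv2.INTER_CUBIC)
D=lambda P,col:cv2.polylines(im,[np.round((proj(c,P)+.5)*k).astype(int)],False,col,1)
for y in(-.060,-.056,-.002,.002,.056,.06): D([tw(-.065,y,.03),tw(.065,y,.03)],(0,255,0))
s,q,M=st(); 
S=lambda x,y,z:q+M@(OFF+[.086-x,y,-z])
D([S(86,0,0)] and [S(.066,-.023,0),S(.066,-.023,.024),S(.015,-.023,.024),S(.015,.023,.024),S(.066,.023,.024),S(.066,.023,0)],(255,0,0)); D([S(.086,-.019,0),S(.086,.019,0)],(255,0,0))
save(im[215*k:365*k,250*k:400*k],"t4.png")
E
```

```text
time_s: 19.55
tool_pos: [0.4761, -0.0208, 0.0748]
tcp_rot: [-0.003, -0.014, 1.0, 0.001]
wrist_force: [0.1, -0.2, -2.1]
finger_gap: 0.147
gripper_force: 59.9
lip tray mm [ -8.4 -27.9  40.7] head 1.64 pitch 0.33 F [ 0.1 -0.2 -2.1] t 19.55
```

View pics/t4.png

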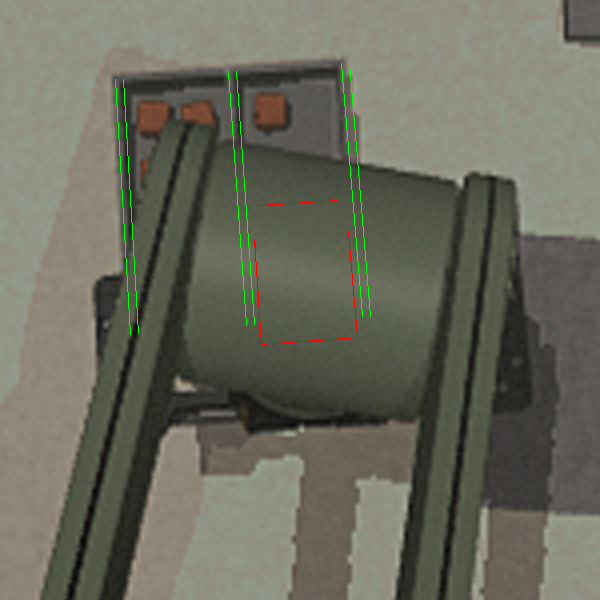

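The modelled tray walls (green) match the tray in the picture, but the arm hides the scoop. I'll check the scoop's fit in the scene and wrist views side by side.

```bash
cat >> h.py <<'E'
def overlay(name,boxes):
    "side-by-side crops with modelled tray walls (green) and scoop (red)"
    out=[]; s,q,M=st(); S=lambda x,y,z:q+M@(OFF+[.086-x,y,-z])
    for cam,(u0,v0,u1,v1),k in boxes:
        c=camera(cam); im=cv2.resize(c["color"],None,fx=k,fy=k,interpolation=cv2.INTER_CUBIC)
        D=lambda P,col:cv2.polylines(im,[np.round((proj(c,P)+.5)*k).astype(int)],False,col,1)
        for y in(-.056,-.002,.002,.056): D([tw(-.065,y,.03),tw(.061,y,.03)],(0,255,0))
        D([tw(-.065,-.06,.03),tw(.065,-.06,.03),tw(.065,.06,.03),tw(-.065,.06,.03)],(0,255,0))
        D([S(.066,-.023,0),S(.066,-.023,.024),S(.015,-.023,.024),S(.015,.023,.024),S(.066,.023,.024),S(.066,.023,0),S(.086,.019,0),S(.086,-.019,0),S(.066,-.023,0)],(255,0,0))
        im=im[int(v0*k):int(v1*k),int(u0*k):int(u1*k)]; out.append(im)
    h=max(o.shape[0] for o in out)
    save(np.hstack([np.pad(o,((0,h-o.shape[0]),(0,0),(0,0))) for o in out]),name)
E
python3 - <<'E'
from h import *
overlay("o1.png",[("wrist",(190,150,480,400),1.38),("scene",(270,160,410,320),2.85)])
E
```

```text
(no output)
```

View pics/o1.png

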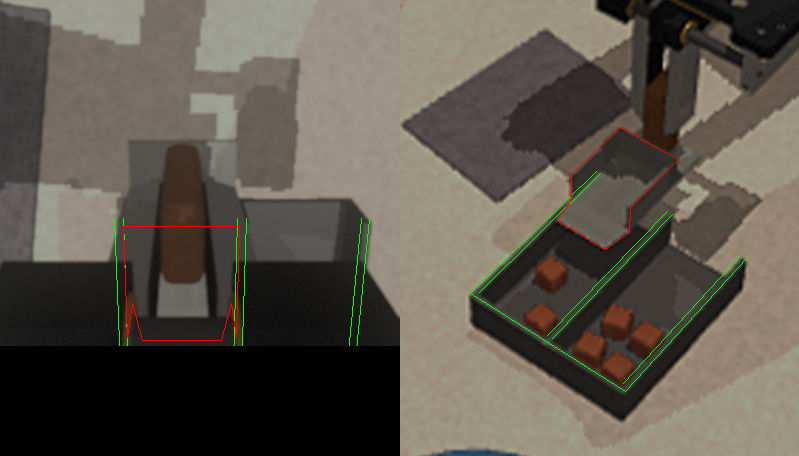

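The scoop (red) and tray (green) models match the picture to about 1–2 mm, and the scoop lines up with the right lane. Lowering it now.

```bash
python3 -c "
from h import *
lip(tw(-.006,-.028,.006),TYAW,2)"
```

```text
lip now [ 0.5649 -0.0191  0.0441] F [-0.6  0.3 -2.1]
t 19.7 pos [ 0.479  -0.0216  0.0776] turn(u) [-0.0001  0.0337 -0.0011] then shift(u) [-0.019  0.007  0.35 ]
```

```bash
python3 -m crank '[[[0,0,0],[0,0.034,0],0],[[-0.02,0.01,0.1],[0,0,0],0],[[0,0,0.1],[0,0,0],0],[[0,0,0.05],[0,0,0],0],[[0,0,0.05],[0,0,0],0],[[0,0,0],[0,0,0],0],[[0,0,0],[0,0,0],0]]'
python3 -c "
from h import *
liptray()"
python3 -m crank '[[[0,0,0.03],[0,0,0],0],[[0,0,0],[0,0,0],0],[[0,0,0],[0,0,0],0]]'
python3 -c "
from h import *
liptray()"
```

```text
time_s: 20.4
tool_pos: [0.4794, -0.0202, 0.0473]
tcp_rot: [-0.018, -0.015, 1.0, -0.0]
wrist_force: [-0.1, 0.4, -0.8]
finger_gap: 0.143
gripper_force: 59.9
lip tray mm [ -6.2 -27.4  10.6] head 1.67 pitch 2.05 F [-0.1  0.4 -0.8] t 20.4
time_s: 20.7
tool_pos: [0.4796, -0.0203, 0.0445]
tcp_rot: [-0.018, -0.015, 1.0, -0.0]
wrist_force: [-0.7, 0.0, -1.9]
finger_gap: 0.144
gripper_force: 59.9
lip tray mm [ -6.  -27.4   7.9] head 1.67 pitch 2.03 F [-0.7  0.  -1.9] t 20.7
```

```bash
python3 -m crank '[[[0,0,0.03],[0,0,0],0],[[0,0,0],[0,0,0],0],[[0,0,0],[0,0,0],0]]' | grep -E 'pos|force'
python3 -m crank '[[[0,0,0.02],[0,0,0],0],[[0,0,0],[0,0,0],0],[[0,0,0],[0,0,0],0]]'| grep -E 'pos|force'
python3 -c "
from h import *
liptray()"
```

```text
tool_pos: [0.4792, -0.0202, 0.0413]
wrist_force: [0.1, -0.1, -2.6]
gripper_force: 59.9
tool_pos: [0.4796, -0.0203, 0.0404]
wrist_force: [-4.0, 0.2, 5.3]
gripper_force: 60.0
lip tray mm [ -6.  -27.4   3.7] head 1.69 pitch 2.02 F [-4.   0.2  5.3] t 21.3
```

```bash
python3 -m crank '[[[-0.04,0,-0.001],[0,0,0],0],[[-0.05,0,-0.002],[0,0,0],0],[[-0.05,0,-0.002],[0,0,0],0],[[-0.05,0,-0.002],[0,0,0],0],[[-0.05,0,-0.002],[0,0,0],0],[[-0.05,0,-0.002],[0,0,0],0],[[-0.04,0,-0.001],[0,0,0],0],[[-0.04,0,-0.001],[0,0,0],0],[[-0.04,0,-0.001],[0,0,0],0],[[-0.04,0,-0.001],[0,0,0],0],[[-0.04,0,-0.001],[0,0,0],0]]' | grep -E 'pos|force'
python3 -c "
from h import *
liptray()"
python3 -m crank '[[[-0.04,0,-0.001],[0,0,0],0],[[-0.03,0,-0.001],[0,0,0],0],[[-0.03,0,-0.001],[0,0,0],0],[[-0.02,0,-0.001],[0,0,0],0],[[0,0,0],[0,0,0],0]]' | grep -E 'pos|force'
python3 -c "
from h import *
liptray()"
```

```text
tool_pos: [0.526, -0.0189, 0.0405]
wrist_force: [-11.9, -1.0, 14.0]
gripper_force: 60.0
lip tray mm [ 40.2 -27.4   3.4] head 1.7 pitch 2.37 F [-11.9  -1.   14. ] t 22.4
tool_pos: [0.5345, -0.0186, 0.041]
wrist_force: [-19.6, -1.4, 24.1]
gripper_force: 60.0
lip tray mm [ 48.4 -27.3   3.2] head 1.73 pitch 2.83 F [-19.6  -1.4  24.1] t 22.9
```

```bash
python3 -m crank '[[[0,0,-0.02],[0,0,0],0],[[0,0,-0.01],[0,0,0],0],[[0,0,0],[0,0,0],0]]' | grep -E 'pos|force'
python3 - <<'E'
from h import *
liptray()
c=camera("scene");im=c["color"];m=cv2.inRange(cv2.cvtColor(im,cv2.COLOR_RGB2HSV),(0,100,60),(20,255,255))
n,l,s,ce=cv2.connectedComponentsWithStats(m)
a=np.deg2rad(TYAW)
for k in range(1,n):
    if s[k,4]>15 and 270<ce[k][0]<410 and 200<ce[k][1]<320:
        d=ray(c,ce[k],.0135)[0,:2]-TRAY; print(s[k],(1000*np.array([d[0]*np.cos(a)+d[1]*np.sin(a),-d[0]*np.sin(a)+d[1]*np.cos(a)])).round(1))
E
```

```text
tool_pos: [0.5349, -0.0185, 0.0413]
wrist_force: [-10.3, -1.7, 7.4]
gripper_force: 60.0
lip tray mm [ 48.8 -27.3   3.7] head 1.7 pitch 2.74 F [-10.3  -1.7   7.4] t 23.2
[305 265  17  13  93] [ 49.  -29.1]
[341 266  10  14 104] [16.9 19.3]
[351 273  11  12  90] [14.6 40.7]
[331 276  21  20 189] [43.8 28.6]
```

```bash
python3 -m crank '[[[-0.03,0,-0.002],[0,0,0],0],[[-0.03,0,-0.002],[0,0,0],0],[[-0.03,0,-0.002],[0,0,0],0],[[0,0,0],[0,0,0],0]]' | grep -E 'pos|force'
python3 -m crank '[[[-0.03,0,-0.002],[0,0,0],0],[[-0.03,0,-0.002],[0,0,0],0],[[0,0,0],[0,0,0],0]]' | grep -E 'pos|force'
python3 - <<'E'
from h import *
liptray()
overlay("o2.png",[("scene",(280,170,400,320),3.7)])
E
```

```text
tool_pos: [0.549, -0.0182, 0.0423]
wrist_force: [-3.7, -0.4, 0.4]
gripper_force: 60.0
tool_pos: [0.5498, -0.018, 0.0417]
wrist_force: [-13.0, -1.0, 7.7]
gripper_force: 60.0
lip tray mm [ 63.7 -27.1   3.9] head 1.71 pitch 2.81 F [-13.   -1.    7.7] t 23.95
```

View pics/o2.png

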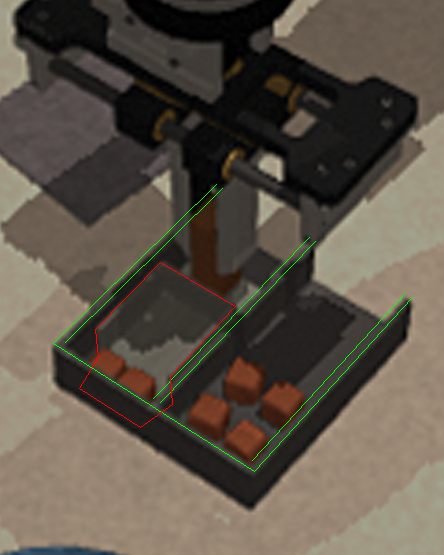

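The two pieces rest on the lip against the far wall, at picture (107,368) and (138,382). I'll tilt back about the heel so they slide into the scoop.

```bash
python3 -m crank '[[[0.03,0,-0.02],[0,0,0],0],[[0.018,0,-0.015],[0,-0.05,0],0],[[0.018,0,-0.015],[0,-0.05,0],0],[[0.018,0,-0.015],[0,-0.05,0],0],[[0.018,0,-0.015],[0,-0.05,0],0],[[0.018,0,-0.015],[0,-0.05,0],0],[[0.018,0,-0.015],[0,-0.05,0],0],[[0.018,0,-0.015],[0,-0.05,0],0],[[0.018,0,-0.015],[0,-0.05,0],0],[[0.018,0,-0.015],[0,-0.05,0],0],[[0.018,0,-0.015],[0,-0.05,0],0],[[0.018,0,-0.015],[0,-0.05,0],0],[[0,0,0],[0,0,0],0],[[0,0,0],[0,0,0],0],[[0,0,0],[0,0,0],0]]'
cat >> h.py <<'E'
def blobs():
    "red blobs in scene view: area, centroid, tray mm at z=.0135"
    c=camera("scene");m=cv2.inRange(cv2.cvtColor(c["color"],cv2.COLOR_RGB2HSV),(0,100,60),(20,255,255))
    n,l,s,ce=cv2.connectedComponentsWithStats(m); a=np.deg2rad(TYAW)
    for k in range(1,n):
        if s[k,4]>12 and 230<ce[k][0]<600 and 150<ce[k][1]<380:
            d=ray(c,ce[k],.0135)[0,:2]-TRAY; print("blob",s[k],ce[k].round(),(1000*np.array([d[0]*np.cos(a)+d[1]*np.sin(a),-d[0]*np.sin(a)+d[1]*np.cos(a)])).round(1))
E
python3 -c "
from h import *
liptray();blobs();s,q,M=st();c=camera('scene');
S=lambda x,y,z:q+M@(OFF+[.086-x,y,-z])
print(proj(c,[S(.026,0,.01),S(.045,0,.01),S(.078,0,.01)]))"
```

```text
time_s: 25.5
tool_pos: [0.5313, -0.0192, 0.0573]
tcp_rot: [0.268, -0.014, 0.963, 0.003]
wrist_force: [-0.5, -0.6, -1.3]
finger_gap: 0.145
gripper_force: 60.0
lip tray mm [ 52.  -27.9  72.9] head 1.7 pitch -31.05 F [-0.5 -0.6 -1.3] t 25.5
blob [348 155  39  25 145] [366. 165.] [-234.2 -114.2]
blob [352 166   5   8  16] [354. 169.] [-209.1 -127.7]
blob [371 175   5   8  13] [372. 178.] [-209.7  -81.1]
blob [337 207  16  29 177] [344. 220.] [-82.9 -58.7]
blob [310 235  19  19 210] [319. 244.] [ -6.6 -60.1]
blob [341 266  11  13  90] [345. 272.] [15.7 18.2]
blob [351 273  11  11  81] [356. 277.] [13.7 40.6]
blob [331 276  21  19 176] [341. 285.] [43.2 28.6]
[[332.04968176 239.76419985]
 [326.47581689 241.79152536]
 [316.3822873  245.46274282]]
```

```bash
python3 -m crank '[[[0.018,0,-0.03],[0,-0.06,0],0],[[0.018,0,-0.03],[0,-0.06,0],0],[[0.018,0,-0.03],[0,-0.06,0],0],[[0,0,0],[0,0,0],0],[[0,0,0],[0,0,0],0]]'
python3 -c "
from h import *
liptray();blobs();s,q,M=st();c=camera('scene');
S=lambda x,y,z:q+M@(OFF+[.086-x,y,-z])
print(proj(c,[S(.026,0,.01),S(.045,0,.01),S(.078,0,.01)]))
overlay('o3.png',[('scene',(280,150,420,320),3.5)])"
```

```text
time_s: 26.1
tool_pos: [0.5231, -0.014, 0.0703]
tcp_rot: [0.343, -0.014, 0.939, 0.003]
wrist_force: [-0.0, -0.8, -2.2]
finger_gap: 0.145
gripper_force: 60.0
lip tray mm [ 40.3 -22.5 100.1] head 1.77 pitch -40.17 F [-0.  -0.8 -2.2] t 26.1
blob [360 146  38  26 173] [378. 157.] [-271.1 -108.4]
blob [342 201  17  27 179] [350. 213.] [-103.6  -59.7]
blob [328 223  19  15 126] [335. 230.] [-52.3 -57.8]
blob [341 266  11  13  92] [345. 272.] [15.6 18.2]
blob [351 273  11  11  81] [356. 277.] [13.7 40.6]
blob [331 276  12  12  89] [336. 281.] [42.2 17.2]
blob [340 284  12  11  84] [346. 289.] [44.  40.7]
[[336.89033651 231.90786743]
 [331.95164203 232.31234318]
 [322.97736653 233.0473303 ]]
```

View pics/o3.png

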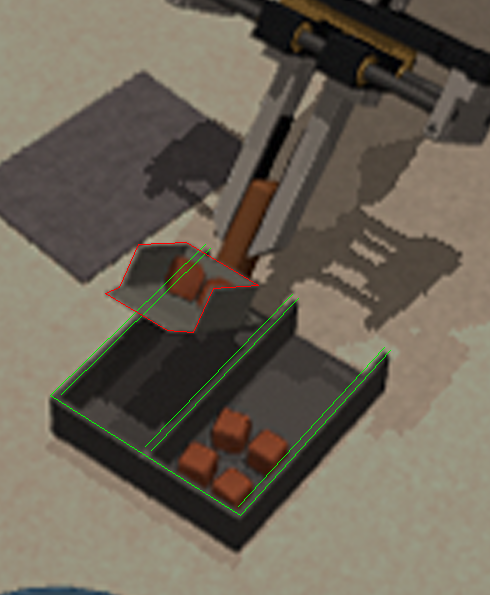

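Both pieces slid back into the scoop and the scoop hasn't slipped in the grip, since the overlay still matches. Next I'll lift and carry them to the beaker.

```bash
python3 -c "
from h import *
s,q,M=st();print('up 0.1m in tool:',(M.T@[0,0,1]).round(3))
lip(tw(-.02,0,.2),TYAW,-20)"
```

```text
up 0.1m in tool: [-0.645 -0.003 -0.764]
lip now [ 0.6109 -0.0118  0.1003] F [ 0.5  0.1 -1.9]
t 26.2 pos [ 0.5236 -0.0142  0.0704] turn(u) [-0.0043  0.3367 -0.0011] then shift(u) [ 0.167  0.226 -1.463]
```

```bash
python3 -m crank '[[[-0.05,0,-0.06],[0,0,0],0],[[-0.1,0,-0.12],[0,0,0],0],[[-0.1,0,-0.12],[0,0,0],0],[[-0.1,0,-0.12],[0,0,0],0],[[-0.1,0,-0.12],[0,0,0],0],[[-0.1,0,-0.12],[0,0,0],0],[[-0.1,0,-0.12],[0,0,0],0],[[-0.05,0,-0.06],[0,0,0],0],[[0,0,0],[0,0.05,0],0],[[0,0,0],[0,0.08,0],0],[[0,0,0],[0,0.08,0],0],[[0,0,0],[0,0.08,0],0],[[0,0,0],[0,0.05,0],0],[[0,0,0],[0,0,0],0]]'
python3 -c "
from h import *
h=np.deg2rad(35);B=np.array([.460,.2555,0])
lip(B-.014*np.array([np.cos(h),np.sin(h),0])+[0,0,.165],35,-20)"
```

```text
time_s: 27.65
tool_pos: [0.5238, -0.0139, 0.18]
tcp_rot: [0.172, -0.013, 0.985, 0.001]
wrist_force: [0.3, -0.3, -2.3]
finger_gap: 0.146
gripper_force: 60.0
lip now [ 0.6161 -0.0115  0.1775] F [ 0.3 -0.3 -2.3]
t 27.6 pos [ 0.5238 -0.0139  0.18  ] turn(u) [-0.1923 -0.0034 -0.5245] then shift(u) [0.082 2.573 0.107]
```

```bash
python3 -m crank '[[[0,0,0],[-0.016,0,-0.044],0],[[0,0,0],[-0.032,0,-0.087],0],[[0,0,0],[-0.032,0,-0.087],0],[[0,0,0],[-0.032,0,-0.087],0],[[0,0,0],[-0.032,0,-0.087],0],[[0,0,0],[-0.032,0,-0.087],0],[[0,0,0],[-0.016,-0.003,-0.045],0],[[0,0.05,0],[0,0,0],0],[[0,0.1,0],[0,0,0],0],[[0,0.2,0],[0,0,0],0],[[0,0.2,0],[0,0,0],0],[[0,0.2,0],[0,0,0],0],[[0,0.2,0],[0,0,0],0],[[0,0.2,0],[0,0,0],0],[[0,0.2,0],[0,0,0],0],[[0,0.2,0],[0,0,0],0],[[0,0.2,0],[0,0,0],0],[[0,0.1,0],[0,0,0],0],[[0,0.05,0],[0,0,0],0]]' | grep pos
python3 -m crank '[[[0,0.1,0],[0,0,0],0],[[0,0.2,0],[0,0,0],0],[[0,0.2,0],[0,0,0],0],[[0,0.15,0],[0,0,0],0],[[0,0.1,0],[0,0,0],0],[[0,0,0],[0,0,0],0]]'
python3 -c "
from h import *
h=np.deg2rad(35);B=np.array([.460,.2555,0])
lip(B-.014*np.array([np.cos(h),np.sin(h),0])+[0,0,.145],35,-20)
lip(B-.014*np.array([np.cos(h),np.sin(h),0])+[0,0,.145],35,0)"
```

```text
tool_pos: [0.4118, 0.1433, 0.1793]
time_s: 30.15
tool_pos: [0.3694, 0.2045, 0.1796]
tcp_rot: [0.165, -0.296, 0.939, 0.053]
wrist_force: [-1.3, 0.4, -1.0]
finger_gap: 0.14
gripper_force: 60.0
lip now [0.445  0.2574 0.1773] F [-1.3  0.4 -1. ]
t 30.1 pos [0.3694 0.2045 0.1796] turn(u) [ 0.0024 -0.0009 -0.0011] then shift(u) [ 0.138 -0.102  0.295]
lip now [0.445  0.2574 0.1773] F [-1.3  0.4 -1. ]
t 30.1 pos [0.3694 0.2045 0.1796] turn(u) [ 0.0026  0.3324 -0.0006] then shift(u) [-0.034 -0.102  0.01 ]
```

```bash
python3 -m crank '[[[-0.03,-0.05,0],[0,0.04,0],0],[[0,-0.05,0],[0,0.08,0],0],[[0,0,0],[0,0.08,0],0],[[0,0,0],[0,0.08,0],0],[[0,0,0],[0,0.05,0],0],[[-0.018,0,-0.045],[0,0.05,0],0],[[-0.018,0,-0.045],[0,0.05,0],0],[[-0.018,0,-0.045],[0,0.05,0],0],[[0,0,0],[0,0,0],0],[[0,0,0],[0,0,0],0]]' | grep pos
python3 -c "
from h import *
h=np.deg2rad(35);B=np.array([.460,.2555,0])
lip(B-.014*np.array([np.cos(h),np.sin(h),0])+[0,0,.122],35,9)"
```

```text
tool_pos: [0.3836, 0.2004, 0.1935]
lip now [0.449  0.2462 0.1471] F [ 0.2  0.6 -2.4]
t 31.1 pos [0.3836 0.2004 0.1935] turn(u) [ 0.0028  0.0031 -0.0018] then shift(u) [-0.044  0.013  0.245]
```

Verify the beaker is still in place, then lower and pour.

```bash
python3 -m crank '[[[-0.02,0.01,0.08],[0,0,0],0],[[-0.02,0,0.08],[0,0,0],0],[[0,0,0.08],[0,0,0],0],[[0,0,0],[0,0,0],0]]' | grep pos
python3 - <<'E'
from h import *
liptray(); s,q,M=st(); print("lip",q+M@OFF)
w=camera("scene"); k=4; im=cv2.resize(w["color"],None,fx=k,fy=k,interpolation=cv2.INTER_CUBIC)
t=np.linspace(0,2*np.pi,100)
D=lambda P,col:cv2.polylines(im,[np.round((proj(w,P)+.5)*k).astype(int)],False,col,1)
D(np.c_[.460+.034*np.cos(t),.2555+.034*np.sin(t),0*t+.116],(0,255,0))
S=lambda x,y,z:q+M@(OFF+[.086-x,y,-z])
D([S(.066,-.023,0),S(.066,-.023,.024),S(.015,-.023,.024),S(.015,.023,.024),S(.066,.023,.024),S(.066,.023,0),S(.086,.019,0),S(.086,-.019,0),S(.066,-.023,0)],(255,0,0))
save(im[190*k:340*k,410*k:590*k],"o4.png")
E
```

```text
tool_pos: [0.381, 0.201, 0.1678]
lip tray mm [-116.2  240.4  121.1] head 34.93 pitch 9.04 F [-0.1 -1.2 -2.6] t 31.55
lip [0.44626623 0.24665914 0.12110748]
```

View pics/o4.png

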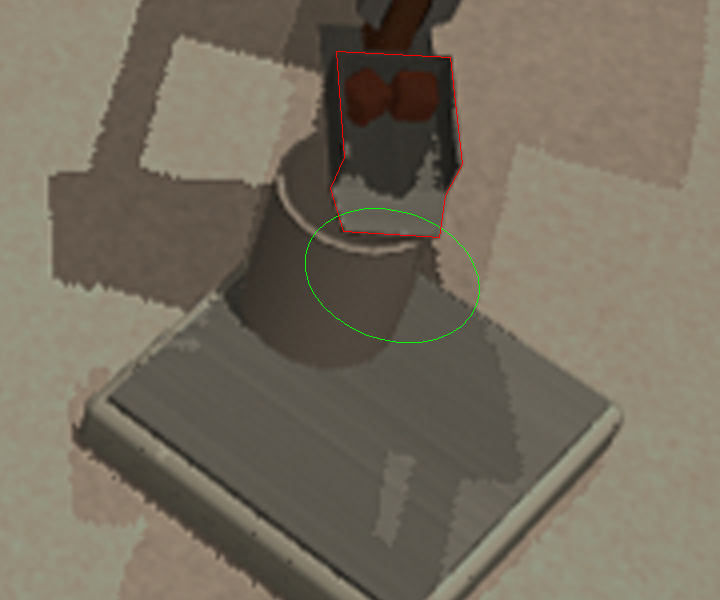

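The beaker has been knocked. Its rim is now centred at about crop (347,188), well behind the modelled green ring and under the scoop. I'll lift, back off and re-measure.

```bash
python3 -m crank '[[[0,0,-0.1],[0,0,0],0],[[0,0,-0.2],[0,0,0],0],[[0,0,-0.1],[0,0,0],0],[[0,-0.1,0],[0,0,0],0],[[0,-0.2,0],[0,0,0],0],[[0,-0.2,0],[0,0,0],0],[[0,-0.2,0],[0,0,0],0],[[0,-0.2,0],[0,0,0],0],[[0,-0.2,0],[0,0,0],0],[[0,-0.2,0],[0,0,0],0],[[0,-0.2,0],[0,0,0],0],[[0,-0.1,0],[0,0,0],0],[[0,0,0],[0,0,0],0]]' | grep pos
cat >> h.py <<'E'
def findb(name,p0,r=.034,z=.116,span=30,step=.001):
    "fit of the bright rim ring; best few over a grid about p0"
    c=camera(name); g=cv2.GaussianBlur(c["color"].astype(np.float32).mean(2),(3,3),0); t=np.linspace(0,2*np.pi,180)
    def m(x,y,rr,zz):
        uv=proj(c,np.c_[x+rr*np.cos(t),y+rr*np.sin(t),0*t+zz]).astype(np.float32)
        return cv2.remap(g,uv[None,:,0],uv[None,:,1],cv2.INTER_LINEAR)[0]
    best=max((np.clip(m(x,y,r-.0015,z)-.5*m(x,y,r-.007,z)-.5*m(x,y,r+.006,z),-5,40).mean(),x,y) for x in p0[0]+step*np.arange(-span,span+1) for y in p0[1]+step*np.arange(-span,span+1))
    print(name,np.round(best,4))
E
python3 - <<'E'
from h import *
c=camera("scene"); p=ray(c,[(410+347/4,190+188/4)],.116)[0]; print(p)
findb("scene",p); findb("top",p)
E
```

```text
tool_pos: [0.4797, 0.0726, 0.2083]
[0.4319274  0.22094545 0.116     ]
scene [30.4955  0.4279  0.2239]
top [22.4797  0.4279  0.2289]
```

The beaker is upright at about (0.428,0.226) on the pan, roughly 44 mm off centre. I'll pour there and re-centre it at the end.

```bash
cat >> h.py <<'E'
B3=np.array([.428,.2265,0])
def pour(z,pitch,head=35,d=.014):
    h=np.deg2rad(head); lip(B3-d*np.array([np.cos(h),np.sin(h),0])+[0,0,z],head,pitch)
E
python3 -c "
from h import *
pour(.165,9)"
```

```text
lip now [0.5442 0.1201 0.1621] F [ 0.5 -0.2 -2.2]
t 33.0 pos [0.4789 0.0743 0.2085] turn(u) [ 0.0032  0.0022 -0.0009] then shift(u) [0.479 1.539 0.044]
```

```bash
python3 -m crank '[[[0.02,0.06,0],[0,0,0],0],[[0.05,0.16,0],[0,0,0],0],[[0.06,0.2,0],[0,0,0],0],[[0.06,0.2,0],[0,0,0],0],[[0.06,0.2,0],[0,0,0],0],[[0.06,0.2,0],[0,0,0],0],[[0.06,0.2,0],[0,0,0],0],[[0.06,0.2,0],[0,0,0],0],[[0.03,0.16,0],[0,0,0],0],[[0.02,0.06,0.04],[0,0,0],0],[[0,0,0],[0,0,0],0],[[0,0,0],[0,0,0],0]]' | grep pos
python3 -c "
from h import *
pour(.121,9)
findb('scene',B3)"
```

```text
tool_pos: [0.3459, 0.1808, 0.2125]
lip now [0.4112 0.2266 0.1661] F [ 0.4  0.7 -1.5]
t 34.2 pos [0.3459 0.1808 0.2125] turn(u) [ 0.0019  0.0025 -0.0007] then shift(u) [-0.068 -0.097  0.443]
scene [24.9326  0.428   0.2245]
```

```bash
python3 -m crank '[[[-0.03,-0.05,0.1],[0,0,0],0],[[-0.03,-0.05,0.15],[0,0,0],0],[[0,0,0.15],[0,0,0],0],[[0,0,0.04],[0,0,0],0],[[0,0,0],[0,0,0],0],[[-0.018,0,-0.045],[0,0.05,0],0],[[-0.018,0,-0.045],[0,0.05,0],0],[[-0.018,0,-0.045],[0,0.05,0],0],[[-0.018,0,-0.045],[0,0.05,0],0],[[0,0,0],[0,0,0],0],[[0,0,0],[0,0,0],0]]' | grep pos
python3 -c "
from h import *
pour(.121,21); pour(.116,33)"
```

```text
tool_pos: [0.3609, 0.1787, 0.1841]
lip now [0.4169 0.218  0.1221] F [-0.4 -0.5 -1.8]
t 35.4 pos [0.3609 0.1787 0.1841] turn(u) [ 0.0026  0.0039 -0.0008] then shift(u) [-0.005  0.006  0.008]
lip now [0.4169 0.218  0.1221] F [-0.4 -0.5 -1.8]
t 35.4 pos [0.3609 0.1787 0.1841] turn(u) [ 0.0026  0.2039 -0.0005] then shift(u) [-0.084  0.006 -0.138]
```

```bash
python3 -m crank '[[[-0.02,0,-0.035],[0,0.05,0],0],[[-0.02,0,-0.035],[0,0.05,0],0],[[0,0,0],[0,0,0],0],[[-0.018,0,-0.04],[0,0.05,0],0],[[0,0,0],[0,0,0],0],[[0,0,0],[0,0,0],0],[[-0.018,0,-0.045],[0,0.05,0],0],[[0,0,0],[0,0,0],0],[[0,0,0],[0,0,0],0]]' | grep pos
cat >> h.py <<'E'
def inscoop():
    "area of piece-red inside the scoop's pan as seen by the scene camera"
    s,q,M=st(); c=camera("scene"); S=lambda x,y,z:q+M@(OFF+[.086-x,y,-z])
    P=proj(c,[S(.018,-.021,.0),S(.018,-.021,.02),S(.018,.021,.02),S(.018,.021,0),S(.086,.019,0),S(.086,-.019,0)])
    m=cv2.inRange(cv2.cvtColor(c["color"],cv2.COLOR_RGB2HSV),(0,100,40),(20,255,255)); k=np.zeros_like(m); cv2.fillPoly(k,[cv2.convexHull(np.round(P).astype(np.int32))],255)
    ys,xs=np.nonzero(m&k); print("red px in scoop",len(xs), "at",(xs.mean().round(),ys.mean().round()) if len(xs) else "", "lip px",P[4:].mean(0).round(),"back px",P[:4].mean(0).round())
E
python3 -c "
from h import *
pour(.116,33);inscoop()"
```

```text
tool_pos: [0.3712, 0.1862, 0.1947]
lip now [0.4155 0.2173 0.1199] F [ 0.4  0.7 -2.4]
t 36.3 pos [0.3712 0.1862 0.1947] turn(u) [ 0.0028  0.0038 -0.0001] then shift(u) [-0.035  0.004  0.021]
red px in scoop 0 at  lip px [500. 229.] back px [503. 187.]
```

```bash
python3 -m crank '[[[-0.018,0,-0.045],[0,0.05,0],0],[[-0.018,0,-0.045],[0,0.05,0],0],[[-0.018,0,-0.045],[0,0.05,0],0],[[0,0,0],[0,0,0],0],[[0,0,0],[0,0,0],0],[[0,0,0],[0,0,0],0],[[0,0,0],[0,0,0],0]]' | grep pos
python3 -c "
from h import *
pour(.17,0);inscoop()
c=camera('scene');m=cv2.inRange(cv2.cvtColor(c['color'],cv2.COLOR_RGB2HSV),(0,100,40),(20,255,255))
n,l,s,ce=cv2.connectedComponentsWithStats(m[150:400,400:640]);print(s[1:],ce[1:])"
```

```text
tool_pos: [0.3813, 0.1931, 0.2029]
lip now [0.4154 0.2172 0.1206] F [-0.1  0.   0. ]
t 37.0 pos [0.3813 0.1931 0.2029] turn(u) [ 0.0026 -0.6962 -0.0009] then shift(u) [ 0.426  0.005 -0.007]
red px in scoop 7 at (np.float64(507.0), np.float64(188.0)) lip px [500. 228.] back px [505. 187.]
[[106  33   3   7  10]
 [134  40   2   1   2]] [[107.4  36.7]
 [134.5  40. ]]
```

```bash
python3 -m crank '[[[0.05,0,-0.06],[0,0,0],0],[[0.1,0,-0.11],[0,0,0],0],[[0.1,0,-0.11],[0,0,0],0],[[0.1,0,-0.11],[0,0,0],0],[[0.05,0,-0.06],[0,0,0],0],[[0,-0.05,0],[0,-0.1,0],0],[[0,-0.1,0],[0,-0.1,0],0],[[0,-0.2,0],[0,-0.1,0],0],[[0,-0.2,0],[0,-0.1,0],0],[[0,-0.2,0],[0,-0.1,0],0],[[0,-0.2,0],[0,-0.1,0],0],[[0,-0.2,0],[0,-0.096,0],0],[[0,-0.2,0],[0,0,0],0],[[0,-0.2,0],[0,0,0],0],[[0,-0.2,0],[0,0,0],0],[[0,-0.1,0],[0,0,0],0],[[0,0,0],[0,0,0],0]]' | grep pos
python3 - <<'E'
from h import *
findb("scene",B3);findb("top",B3)
c=camera("top");u,v=proj(c,[B3+[0,0,.06]])[0].round().astype(int)
m=cv2.inRange(cv2.cvtColor(c["color"],cv2.COLOR_RGB2HSV),(0,90,30),(20,255,255))
print(u,v,cv2.connectedComponentsWithStats(m[v-30:v+30,u-30:u+30])[2][1:])
lip(tw(-.008,.0305,.05),TYAW,2)
E
```

```text
tool_pos: [0.4877, 0.0408, 0.2623]
scene [32.1454  0.428   0.2245]
top [12.6926  0.398   0.2055]
199 339 []
lip now [0.5574 0.0916 0.2284] F [-0.4  0.4 -1.6]
t 39.0 pos [0.4871 0.0423 0.2622] turn(u) [-0.0072  0.0296  0.5539] then shift(u) [ 0.052 -0.044  1.759]
```

```bash
python3 -m crank '[[[0,0,0],[0,0,0.05],0],[[0,0,0],[0,0,0.1],0],[[0,0,0],[0,0,0.1],0],[[0,0,0],[0,0,0.1],0],[[0,0,0],[0,0,0.1],0],[[0,0,0],[0,0.03,0.1],0],[[0.05,-0.04,0.1],[0,0,0],0],[[0,0,0.2],[0,0,0],0],[[0,0,0.2],[0,0,0],0],[[0,0,0.2],[0,0,0],0],[[0,0,0.2],[0,0,0],0],[[0,0,0.2],[0,0,0],0],[[0,0,0.2],[0,0,0],0],[[0,0,0.2],[0,0,0],0],[[0,0,0.2],[0,0,0],0],[[0,0,0.1],[0,0,0],0],[[0,0,0],[0,0,0],0],[[0,0,0],[0,0,0],0]]' | grep pos
python3 - <<'E'
from h import *
findb("top",B3)
c=camera("top");u,v=proj(c,[B3+[0,0,.06]])[0].round().astype(int)
m=cv2.inRange(cv2.cvtColor(c["color"],cv2.COLOR_RGB2HSV),(0,80,20),(25,255,255))
print(u,v,cv2.connectedComponentsWithStats(m[v-30:v+30,u-30:u+30])[2][1:])
liptray(); lip(tw(-.008,.030,.007),TYAW,2);blobs()
E
```

```text
tool_pos: [0.4768, 0.0373, 0.0829]
top [35.2347  0.428   0.2255]
199 339 [[ 21  16  13  22 186]
 [ 43  28   1   1   1]]
lip tray mm [-6.  30.3 47.4] head 1.93 pitch 1.8 F [-0.7  0.3 -1.4] t 40.9
lip now [0.5626 0.0399 0.0474] F [-0.7  0.3 -1.4]
t 40.9 pos [0.4777 0.0371 0.0837] turn(u) [-0.0009  0.0034  0.0039] then shift(u) [ 0.005 -0.     0.401]
blob [409 162   6   4  14] [412. 164.] [-295.8  -41. ]
blob [397 182   5   8  17] [399. 185.] [-226.1  -27. ]
blob [341 266  10  14  99] [346. 272.] [16.3 18.8]
blob [351 273  11  12  83] [356. 278.] [13.9 40.6]
blob [331 276  21  20 186] [341. 285.] [43.6 28.7]
```

Both pieces are in the beaker: 186 red pixels show inside its rim. Now the left lane.

```bash
python3 -m crank '[[[0,0,0.1],[0,0,0.004],0],[[0,0,0.15],[0,0,0],0],[[0,0,0.1],[0,0,0],0],[[0,0,0.05],[0,0,0],0],[[0,0,0],[0,0,0],0],[[0,0,0],[0,0,0],0]]' | grep -E 'pos|wrist'
python3 -c "
from h import *
liptray()"
python3 -m crank '[[[0,0,0.03],[0,0,0],0],[[0,0,0],[0,0,0],0],[[0,0,0],[0,0,0],0]]' | grep -E 'pos|wrist'
python3 -c "
from h import *
liptray()"
```

```text
tool_pos: [0.4756, 0.0371, 0.0427]
wrist_force: [0.3, -0.4, -2.2]
lip tray mm [-8.2 30.   6.2] head 1.66 pitch 1.92 F [ 0.3 -0.4 -2.2] t 41.55
tool_pos: [0.4763, 0.037, 0.0402]
wrist_force: [1.0, 0.3, -0.3]
lip tray mm [-7.5 29.9  3.9] head 1.66 pitch 1.81 F [ 1.   0.3 -0.3] t 41.85
```

```bash
python3 -m crank '[[[-0.02,0,0.004],[0,0,0],0],[[-0.04,0,-0.0015],[0,0,0],0],[[-0.04,0,-0.0015],[0,0,0],0],[[-0.04,0,-0.0015],[0,0,0],0],[[-0.04,0,-0.0015],[0,0,0],0],[[-0.04,0,-0.0015],[0,0,0],0],[[-0.04,0,-0.0015],[0,0,0],0],[[-0.04,0,-0.0015],[0,0,0],0],[[0,0,0],[0,0,0],0]]' | grep -E 'pos|wrist'
python3 -c "
from h import *
liptray();blobs()"
python3 -m crank '[[[-0.04,0,-0.002],[0,0,0],0],[[-0.04,0,-0.002],[0,0,0],0],[[-0.04,0,-0.002],[0,0,0],0],[[-0.04,0,-0.002],[0,0,0],0],[[0,0,0],[0,0,0],0]]' | grep -E 'pos|wrist'
python3 -c "
from h import *
liptray();blobs()"
```

```text
tool_pos: [0.5039, 0.038, 0.04]
wrist_force: [-6.4, 0.4, 8.7]
lip tray mm [19.9 30.1  3.2] head 1.68 pitch 2.13 F [-6.4  0.4  8.7] t 42.75
blob [397 191   6   5  16] [400. 193.] [-210.  -14.]
blob [386 211   5   8  17] [387. 214.] [-147.4   -1.6]
blob [374 226   6   6  17] [376. 229.] [-102.2    3.8]
blob [331 269  28  27 365] [344. 282.] [34.7 28.9]
tool_pos: [0.5162, 0.0385, 0.0404]
wrist_force: [-16.3, -1.0, 20.0]
lip tray mm [31.9 30.2  2.9] head 1.71 pitch 2.64 F [-16.3  -1.   20. ] t 43.3
blob [393 196   5   4  14] [395. 197.] [-194.1  -14.3]
blob [381 216   5   8  14] [382. 219.] [-129.9   -1.2]
blob [370 231   5   5  18] [372. 233.] [-88.6   3.9]
blob [328 273  16  15 138] [336. 281.] [40.8 16.6]
blob [340 281  15  14 135] [347. 288.] [40.9 41.2]
```

```bash
python3 -m crank '[[[0,0,-0.015],[0,0,0],0],[[-0.03,0,-0.005],[0,0,0],0],[[-0.03,0,-0.003],[0,0,0],0],[[-0.03,0,-0.003],[0,0,0],0],[[0,0,0],[0,0,0],0]]' | grep -E 'pos|wrist'
python3 -c "
from h import *
liptray()"
python3 -m crank '[[[0,0,-0.005],[0,0,0],0],[[-0.03,0,-0.003],[0,0,0],0],[[-0.03,0,-0.003],[0,0,0],0],[[-0.03,0,-0.003],[0,0,0],0],[[0,0,0],[0,0,0],0]]' | grep -E 'pos|wrist'
python3 -c "
from h import *
liptray();blobs();inscoop()"
```

```text
tool_pos: [0.5308, 0.0387, 0.0415]
wrist_force: [0.2, -0.0, -1.5]
lip tray mm [47.  29.9  5.1] head 1.66 pitch 1.93 F [ 0.2 -0.  -1.5] t 43.85
tool_pos: [0.5397, 0.039, 0.0425]
wrist_force: [0.3, -0.6, -2.4]
lip tray mm [55.9 30.   6. ] head 1.66 pitch 1.91 F [ 0.3 -0.6 -2.4] t 44.35
blob [385 203   6   4  17] [388. 204.] [-168.7  -15.2]
blob [373 223   5   8  16] [374. 226.] [-105.1   -3. ]
blob [362 237   6   7  24] [365. 240.] [-65.8   3.2]
blob [328 272  27  23 305] [342. 283.] [39.3 27.4]
red px in scoop 284 at (np.float64(343.0), np.float64(284.0)) lip px [337. 292.] back px [360. 264.]
```

```bash
python3 -m crank '[[[0.02,0,0],[0,0,0],0],[[0,0,0.02],[0,0,0],0],[[0,0,0.005],[0,0,0],0],[[0,0,0],[0,0,0],0]]' | grep -E 'pos|wrist'
python3 -m crank '[[[-0.03,0,0],[0,0,0],0],[[-0.03,0,-0.001],[0,0,0],0],[[0,0,0],[0,0,0],0],[[0,0,0],[0,0,0],0]]' | grep -E 'pos|wrist'
python3 -c "
from h import *
liptray();blobs();inscoop()"
```

```text
tool_pos: [0.5374, 0.0389, 0.0404]
wrist_force: [0.6, -0.3, -2.4]
tool_pos: [0.5436, 0.039, 0.0403]
wrist_force: [0.2, -0.2, -1.5]
lip tray mm [59.8 29.9  3.9] head 1.66 pitch 1.92 F [ 0.2 -0.2 -1.5] t 45.25
blob [384 205   5   4  16] [386. 206.] [-161.9  -14.4]
blob [371 225   6   8  18] [373. 228.] [-100.7   -2.3]
blob [360 240   6   6  25] [363. 243.] [-59.4   3.5]
blob [328 273  16  15 146] [336. 280.] [39.9 15.8]
blob [339 280  16  15 141] [347. 287.] [40.4 40. ]
red px in scoop 268 at (np.float64(343.0), np.float64(284.0)) lip px [336. 294.] back px [359. 266.]
```

```bash
python3 -m crank '[[[-0.02,0,0.003],[0,0,0],0],[[-0.02,0,0],[0,0,0],0],[[0,0,0],[0,0,0],0]]' | grep -E 'pos|wrist'
python3 - <<'E'
from h import *
liptray()
overlay("o5.png",[("scene",(300,220,400,320),6)])
E
```

```text
tool_pos: [0.5474, 0.0392, 0.0399]
wrist_force: [-2.1, -0.1, -0.0]
lip tray mm [63.6 29.9  3.4] head 1.66 pitch 1.93 F [-2.1 -0.1 -0. ] t 45.65
```

View pics/o5.png

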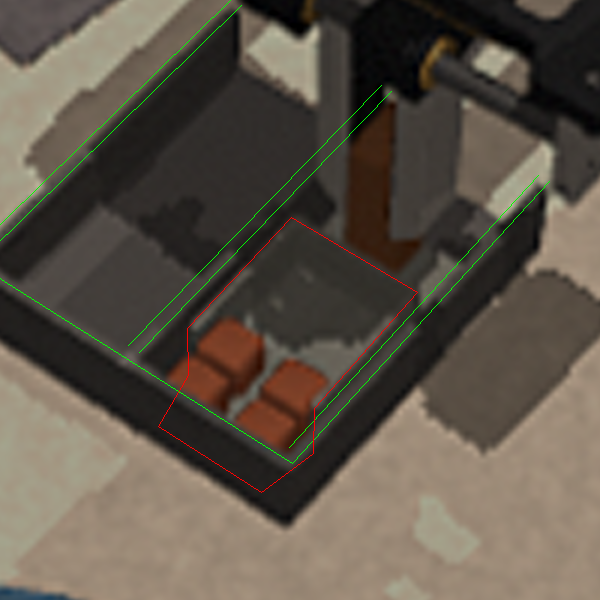

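All four pieces sit on the scoop at the far wall, in two pairs around crop (215,365) and (280,400). I'll tilt back as before. That was my last picture, so checks are numeric from here.

```bash
python3 -m crank '[[[0.02,0,-0.015],[0,0,0],0],[[0.018,0,-0.015],[0,-0.05,0],0],[[0.018,0,-0.015],[0,-0.05,0],0],[[0.018,0,-0.015],[0,-0.05,0],0],[[0.018,0,-0.015],[0,-0.05,0],0],[[0.018,0,-0.015],[0,-0.05,0],0],[[0.018,0,-0.015],[0,-0.05,0],0],[[0.018,0,-0.015],[0,-0.05,0],0],[[0.018,0,-0.015],[0,-0.05,0],0],[[0.018,0,-0.015],[0,-0.05,0],0],[[0.018,0,-0.015],[0,-0.05,0],0],[[0.018,0,-0.015],[0,-0.05,0],0],[[0.018,0,-0.03],[0,-0.06,0],0],[[0.018,0,-0.03],[0,-0.06,0],0],[[0.018,0,-0.03],[0,-0.06,0],0],[[0,0,0],[0,0,0],0],[[0,0,0],[0,0,0],0],[[0,0,0],[0,0,0],0],[[0,0,0],[0,0,0],0]]'
python3 -c "
from h import *
liptray();blobs();s,q,M=st();c=camera('scene');
S=lambda x,y,z:q+M@(OFF+[.086-x,y,-z])
print(proj(c,[S(.026,0,.01),S(.043,0,.01),S(.06,0,.01),S(.078,0,.01)]).round())"
```

```text
time_s: 47.6
tool_pos: [0.5176, 0.0422, 0.0577]
tcp_rot: [0.336, -0.016, 0.942, 0.01]
wrist_force: [0.4, 0.6, -2.5]
finger_gap: 0.147
gripper_force: 60.0
lip tray mm [36.9 34.4 86.1] head 1.8 pitch -39.28 F [ 0.4  0.6 -2.5] t 47.6
blob [386 164  41  26 181] [406. 175.] [-259.7  -32.2]
blob [410 184   5   8  15] [411. 187.] [-236.7   -3.7]
blob [369 219  17  27 188] [377. 231.] [-98.1   7.7]
blob [351 242  24  18 213] [361. 250.] [-42.9   9.7]
[[364. 251.]
 [360. 251.]
 [356. 252.]
 [351. 253.]]
```

```bash
python3 -m crank '[[[-0.05,0,-0.06],[0,0,0],0],[[-0.1,0,-0.12],[0,0,0],0],[[-0.1,0,-0.12],[0,0,0],0],[[-0.1,0,-0.12],[0,0,0],0],[[-0.1,0,-0.12],[0,0,0],0],[[-0.1,0,-0.12],[0,0,0],0],[[-0.1,0,-0.12],[0,0,0],0],[[-0.12,0,-0.14],[0,0,0],0],[[0,0,0],[0,0.05,0],0],[[0,0,0],[0,0.08,0],0],[[0,0,0],[0,0.08,0],0],[[0,0,0],[0,0.08,0],0],[[0,0,0],[0,0.04,0],0],[[0,0,0],[-0.032,0,-0.087],0],[[0,0,0],[-0.032,0,-0.087],0],[[0,0,0],[-0.032,0,-0.087],0],[[0,0,0],[-0.032,0,-0.087],0],[[0,0,0],[-0.032,0,-0.087],0],[[0,0,0],[-0.032,0,-0.087],0],[[0,0,0],[0,0,0],0]]'
python3 -c "
from h import *
blobs();liptray();findb('top',B3);findb('scene',B3);pour(.17,-18)"
```

```text
time_s: 49.7
tool_pos: [0.5187, 0.0403, 0.1769]
tcp_rot: [0.161, -0.298, 0.939, 0.058]
wrist_force: [-0.6, -0.1, -1.4]
finger_gap: 0.142
gripper_force: 60.0
blob [376 167   9  33 237] [380. 184.] [-206.7  -59.9]
blob [367 203  13  18 187] [373. 211.] [-135.2  -27.1]
blob [380 204  11  18 173] [385. 212.] [-147.6   -6.8]
lip tray mm [ 26.7  83.5 174.2] head 35.02 pitch -19.75 F [-0.3  0.  -1.7] t 49.75
top [35.2485  0.428   0.2255]
scene [32.6398  0.427   0.2245]
lip now [0.5933 0.0949 0.1742] F [-0.6 -0.  -1.8]
t 49.9 pos [0.518  0.0414 0.1768] turn(u) [0.0146 0.0293 0.0017] then shift(u) [ 0.706  2.033 -0.215]
```

```bash
python3 -m crank '[[[0,0.05,-0.1],[0,0,0],0],[[0.05,0.12,-0.1],[0,0,0],0],[[0.07,0.2,0],[0,0,0],0],[[0.07,0.2,0],[0,0,0],0],[[0.07,0.2,0],[0,0,0],0],[[0.07,0.2,0],[0,0,0],0],[[0.07,0.2,0],[0,0,0],0],[[0.07,0.2,0],[0,0,0],0],[[0.07,0.2,0],[0,0,0],0],[[0.07,0.2,0],[0,0,0],0],[[0.07,0.2,0],[0,0,0],0],[[0.04,0.12,0],[0,0,0],0],[[0,0.05,0],[0,0,0],0],[[0,0,0],[0,0,0],0],[[0,0,0],[0,0,0],0]]' | grep pos
python3 -c "
from h import *
pour(.17,-20);pour(.15,9);findb('scene',B3)"
```

```text
tool_pos: [0.3338, 0.1724, 0.175]
lip now [0.409  0.226  0.1726] F [ 0.2  0.4 -2.3]
t 51.4 pos [0.3338 0.1724 0.175 ] turn(u) [ 0.0143 -0.0024  0.0034] then shift(u) [-0.008 -0.097  0.033]
lip now [0.409  0.226  0.1726] F [ 0.2  0.4 -2.3]
t 51.4 pos [0.3338 0.1724 0.175 ] turn(u) [0.0131 0.481  0.007 ] then shift(u) [-0.109 -0.097 -0.237]
scene [30.2413  0.427   0.2245]
```

```bash
python3 -m crank '[[[-0.018,-0.016,-0.04],[0.014,0.08,0.003],0],[[-0.018,-0.016,-0.04],[0,0.08,0],0],[[-0.018,-0.016,-0.04],[0,0.08,0],0],[[-0.018,-0.016,-0.04],[0,0.08,0],0],[[-0.018,-0.016,-0.04],[0,0.08,0],0],[[-0.018,-0.016,-0.04],[0,0.08,0],0],[[0,0,0],[0,0,0],0],[[0,0,0],[0,0,0],0]]' | grep pos
python3 -c "
from h import *
pour(.122,9);inscoop()"
```

```text
tool_pos: [0.3454, 0.1688, 0.1988]
lip now [0.4106 0.2146 0.1521] F [ 0.1 -0.4 -2.4]
t 52.2 pos [0.3454 0.1688 0.1988] turn(u) [0.0013 0.0002 0.0007] then shift(u) [-0.117 -0.001  0.286]
red px in scoop 456 at (np.float64(505.0), np.float64(184.0)) lip px [505. 213.] back px [503. 175.]
```

```bash
python3 -m crank '[[[-0.04,0,0.1],[0,0,0],0],[[-0.04,0,0.1],[0,0,0],0],[[-0.035,0,0.08],[0,0,0],0],[[0,0,0],[0,0,0],0],[[-0.018,0,-0.045],[0,0.05,0],0],[[-0.018,0,-0.045],[0,0.05,0],0],[[-0.018,0,-0.045],[0,0.05,0],0],[[-0.018,0,-0.045],[0,0.05,0],0],[[0,0,0],[0,0,0],0],[[0,0,0],[0,0,0],0]]' | grep pos
python3 -c "
from h import *
pour(.122,21);inscoop()"
python3 -m crank '[[[-0.019,0,-0.04],[0,0.05,0],0],[[0,0,0],[0,0,0],0],[[-0.018,0,-0.04],[0,0.05,0],0],[[0,0,0],[0,0,0],0],[[0,0,0],[0,0,0],0],[[0,0,0],[0,0,0],0]]' | grep pos
python3 -c "
from h import *
pour(.120,27);inscoop()"
```

```text
tool_pos: [0.3598, 0.1793, 0.1854]
lip now [0.4156 0.2186 0.1232] F [-1.8 -0.6 -2.8]
t 53.2 pos [0.3598 0.1793 0.1854] turn(u) [0.0003 0.0005 0.0015] then shift(u) [-0.011 -0.005  0.009]
red px in scoop 483 at (np.float64(503.0), np.float64(199.0)) lip px [501. 228.] back px [502. 187.]
tool_pos: [0.3647, 0.1827, 0.1918]
lip now [0.415  0.218  0.1228] F [-0.6 -0.6 -2.4]
t 53.9 pos [0.3647 0.1827 0.1918] turn(u) [0.0001 0.001  0.0011] then shift(u) [-0.027 -0.004  0.017]
red px in scoop 0 at  lip px [501. 227.] back px [503. 186.]
```

```bash
python3 -m crank '[[[-0.018,0,-0.045],[0,0.05,0],0],[[-0.018,0,-0.045],[0,0.05,0],0],[[-0.018,0,-0.045],[0,0.05,0],0],[[-0.018,0,-0.045],[0,0.05,0],0],[[0,0,0],[0,0,0],0],[[0,0,0],[0,0,0],0],[[0,0,0],[0,0,0],0],[[0.05,0,-0.06],[0,0,0],0],[[0.1,0,-0.11],[0,0,0],0],[[0.1,0,-0.11],[0,0,0],0],[[0.1,0,-0.11],[0,0,0],0],[[0.05,0,-0.06],[0,0,0],0]]' | grep pos
python3 -m crank '[[[0,-0.05,0],[0,-0.1,0],0],[[0,-0.1,0],[0,-0.1,0],0],[[0,-0.2,0],[0,-0.1,0],0],[[0,-0.2,0],[0,-0.1,0],0],[[0,-0.2,0],[0,-0.1,0],0],[[0,-0.2,0],[0,-0.1,0],0],[[0,-0.2,0],[0,-0.05,0],0],[[0,-0.2,0],[0,0,0],0],[[0,-0.2,0],[0,0,0],0],[[0,-0.2,0],[0,0,0],0],[[0,-0.1,0],[0,0,0],0],[[0,0,0],[0,0,0.05],0],[[0,0,0],[0,0,0.1],0],[[0,0,0],[0,0,0.1],0],[[0,0,0],[0,0,0.1],0],[[0,0,0],[0,0,0.1],0],[[0,0,0],[0,0,0.1],0],[[0,0,0],[0,0,0],0]]' | grep pos
python3 - <<'E'
from h import *
findb("top",B3);findb("scene",B3)
c=camera("top");u,v=proj(c,[B3+[0,0,.06]])[0].round().astype(int)
m=cv2.inRange(cv2.cvtColor(c["color"],cv2.COLOR_RGB2HSV),(0,80,20),(25,255,255))
print(u,v,cv2.connectedComponentsWithStats(m[v-30:v+30,u-30:u+30])[2][1:])
n,l,s,ce=cv2.connectedComponentsWithStats(m[200:,:]);print([ (s[k].tolist()) for k in range(1,n) if s[k,4]>20])
blobs()
# scoop to mat: middle of scoop (x=36mm) at mat centre, heading = mat yaw
lip(np.array([.4753+.050,-.1435-.003,.06]),-3.6,0)
E
```

```text
tool_pos: [0.3763, 0.1905, 0.2658]
tool_pos: [0.4813, 0.0392, 0.2633]
top [14.0223  0.428   0.2255]
scene [32.2083  0.428   0.2245]
199 339 [[27 16  1  1  1]
 [13 22  4 12 31]]
[[539, 0, 68, 5, 200], [182, 131, 4, 12, 31]]
blob [500 249   8   3  17] [504. 250.] [-202.9  217.9]
lip now [0.5676 0.0422 0.2296] F [ 0.   0.6 -1.8]
t 57.1 pos [0.4817 0.039  0.2633] turn(u) [ 0.0006 -0.0006  0.096 ] then shift(u) [ 0.308 -1.824  1.697]
```

No red remains in the tray or on the table; the only red visible is inside the beaker. Returning the scoop to its mat.

```bash
python3 -m crank '[[[0,0,0],[0,0,0.096],0],[[0.02,-0.1,0],[0,0,0],0],[[0.03,-0.19,0],[0,0,0],0],[[0.03,-0.19,0],[0,0,0],0],[[0.03,-0.19,0],[0,0,0],0],[[0.03,-0.19,0],[0,0,0],0],[[0.03,-0.19,0],[0,0,0],0],[[0.03,-0.19,0],[0,0,0],0],[[0.03,-0.19,0],[0,0,0],0],[[0.03,-0.19,0.1],[0,0,0],0],[[0.03,-0.19,0.2],[0,0,0],0],[[0,0,0.2],[0,0,0],0],[[0,0,0.2],[0,0,0],0],[[0,0,0.2],[0,0,0],0],[[0,0,0.2],[0,0,0],0],[[0,0,0.2],[0,0,0],0],[[0,0,0.2],[0,0,0],0],[[0,0,0.2],[0,0,0],0],[[0,0,0.15],[0,0,0],0],[[0,0,0],[0,0,0],0]]' | grep pos
python3 - <<'E'
from h import *
lip(np.array([.4753+.050,-.1435-.003,.006]),-3.6,0)
findb("top",B3)
c=camera("top");u,v=proj(c,[B3+[0,0,.06]])[0].round().astype(int)
m=cv2.inRange(cv2.cvtColor(c["color"],cv2.COLOR_RGB2HSV),(0,80,20),(25,255,255))
print(u,v,cv2.connectedComponentsWithStats(m[v-30:v+30,u-30:u+30])[2][1:])
E
```

```text
tool_pos: [0.4388, -0.1393, 0.076]
lip now [ 0.5244 -0.1446  0.042 ] F [-0.6  0.  -2.6]
t 59.1 pos [ 0.4388 -0.1393  0.076 ] turn(u) [ 0.0024 -0.0053  0.0002] then shift(u) [-0.008 -0.017  0.364]
top [35.7883  0.429   0.2245]
199 339 [[ 13  15  29  24 413]]
```

```bash
python3 -m crank '[[[0,0,0.1],[0,-0.005,0],0],[[0,0,0.15],[0,0,0],0],[[0,0,0.07],[0,0,0],0],[[0,0,0.02],[0,0,0],0],[[0,0,0],[0,0,0],0],[[0,0,0],[0,0,0],0]]' | grep -E 'pos|wrist'
python3 -m crank '[[[0,0,0.02],[0,0,0],0],[[0,0,0.01],[0,0,0],0],[[0,0,0],[0,0,0],0],[[0,0,0],[0,0,0],0]]' | grep -E 'pos|wrist'
python3 -c "
from h import *
liptray()"
```

```text
tool_pos: [0.4418, -0.1401, 0.0447]
wrist_force: [-0.2, 0.0, -1.4]
tool_pos: [0.4413, -0.1399, 0.0412]
wrist_force: [0.8, -0.2, -2.1]
lip tray mm [ -46.8 -153.9    8. ] head -3.7 pitch -0.28 F [ 0.8 -0.2 -2.1] t 60.25
```

```bash
python3 -m crank '[[[0,0,0.025],[0,0,0],0],[[0,0,0],[0,0,0],0],[[0,0,0],[0,0,0],0]]' | grep -E 'pos|wrist'
python3 -m crank '[[[0,0,0.01],[0,0,0],0],[[0,0,0],[0,0,0],0],[[0,0,0],[0,0,0],0]]' | grep -E 'pos|wrist'
```

```text
tool_pos: [0.4411, -0.1397, 0.0385]
wrist_force: [0.0, -0.0, -1.6]
tool_pos: [0.4414, -0.1399, 0.0377]
wrist_force: [-0.1, 0.4, -0.3]
```

```bash
python3 -m crank '[[[0,0,0.003],[0,0,0],0],[[0,0,0],[0,0,0],0.3],[[0,0,0],[0,0,0],0.6],[[0,0,0],[0,0,0],0.6],[[0,0,0],[0,0,0],0.6],[[0,0,0],[0,0,0],0.6],[[0,0,-0.1],[0,0,0],0.6],[[0,0,-0.2],[0,0,0],0.6],[[0,0,-0.2],[0,0,0],0.6],[[0,0,-0.2],[0,0,0],1],[[0,0,-0.3],[0,0,0],1],[[0,0,-0.3],[0,0,0],1],[[0,0,-0.3],[0,0,0],1],[[0,0,0],[0,0,0],1]]' | grep -E 'pos|wrist|gap'
python3 -c "
from h import *
findb('top',B3);findb('scene',B3)
plan([.428,.2255,.20],90)"
```

```text
tool_pos: [0.4437, -0.1415, 0.2029]
wrist_force: [0.2, -0.0, 1.1]
finger_gap: 0.981
top [35.5969  0.429   0.2245]
scene [32.3517  0.428   0.2245]
t 62.4 pos [ 0.4408 -0.14    0.1981] turn(u) [-0.0005  0.0063 -0.0616] then shift(u) [ 0.128  3.655 -0.019]
```

```bash
python3 -m crank '[[[0,0,0],[0,0.006,-0.062],1],[[0,0.1,0],[0,0,0],1],[[0.01,0.2,0],[0,0,0],1],[[0.01,0.22,0],[0,0,0],1],[[0.01,0.22,0],[0,0,0],1],[[0.01,0.22,0],[0,0,0],1],[[0.01,0.22,0],[0,0,0],1],[[0.01,0.22,0],[0,0,0],1],[[0.01,0.22,0],[0,0,0],1],[[0.01,0.22,0],[0,0,0],1],[[0.01,0.22,0],[0,0,0],1],[[0.01,0.22,0],[0,0,0],1],[[0.01,0.22,0],[0,0,0],1],[[0.01,0.22,0],[0,0,0],1],[[0.01,0.22,0],[0,0,0],1],[[0,0.22,0],[0,0,0],1],[[0,0.22,0],[0,0,0],1],[[0,0.2,0],[0,0,0],1],[[0,0.08,0],[0,0,0],1],[[0,0,0],[0,0,0],1]]' | grep -E 'pos|wrist|gap'
python3 -c "
from h import *
findb('scene',B3)
plan([.428,.2245,.073],90)"
```

```text
tool_pos: [0.4262, 0.2268, 0.1964]
wrist_force: [-0.1, -0.6, -0.2]
finger_gap: 1.0
scene [13.3134  0.427   0.2275]
t 64.4 pos [0.4265 0.2261 0.1966] turn(u) [-0.0006 -0.0032  0.001 ] then shift(u) [-0.015 -0.016  1.236]
```

```bash
python3 -m crank '[[[-0.015,-0.01,0.1],[0,0,0],1],[[0,0,0.18],[0,0,0],1],[[0,0,0.2],[0,0,0],1],[[0,0,0.2],[0,0,0],1],[[0,0,0.2],[0,0,0],1],[[0,0,0.2],[0,0,0],1],[[0,0,0.1],[0,0,0],1],[[0,0,0.04],[0,0,0],1],[[0,0,0],[0,0,0],1],[[0,0,0],[0,0,0],0.85],[[0,0,0],[0,0,0],0.6],[[0,0,0],[0,0,0],0.6],[[0,0,0],[0,0,0],0.6],[[0,0,0],[0,0,0],0.6],[[0,0,0],[0,0,0],0.6],[[0,0,0],[0,0,0],0.6]]' 25
python3 -m crank '[[[0,0,-0.05],[0,0,0],0.6],[[0,0,-0.05],[0,0,0],0.6],[[0,0,-0.05],[0,0,0],0.6],[[0,0,0],[0,0,0],0.6],[[0,0,0],[0,0,0],0.6]]'
python3 -c "
from h import *
plan([.460,.257,.074],90)"
```

```text
time_s: 66.0
tool_pos: [0.4293, 0.2248, 0.0763]
tcp_rot: [-0.0, -0.0, 1.0, -0.0]
wrist_force: [-0.8, -3.3, 5.6]
finger_gap: 0.733
gripper_force: 25.0
time_s: 66.5
tool_pos: [0.4287, 0.2253, 0.0905]
tcp_rot: [-0.001, -0.0, 1.0, 0.0]
wrist_force: [-0.7, -0.4, -2.7]
finger_gap: 0.734
gripper_force: 25.0
t 66.5 pos [0.4287 0.2253 0.0905] turn(u) [ 0.0007 -0.0012  0.0004] then shift(u) [-0.313  0.317  0.165]
```

```bash
python3 -m crank '[[[-0.04,0.04,0],[0,0,0],0.6],[[-0.08,0.08,0],[0,0,0],0.6],[[-0.08,0.08,0],[0,0,0],0.6],[[-0.08,0.08,0],[0,0,0],0.6],[[-0.03,0.04,0],[0,0,0],0.6],[[0,0,0.04],[0,0,0],0.6],[[0,0,0.04],[0,0,0],0.6],[[0,0,0.03],[0,0,0],0.6],[[0,0,0],[0,0,0],0.6],[[0,0,0],[0,0,0],0.6]]'
python3 -m crank '[[[0,0,0.02],[0,0,0],0.6],[[0,0,0.01],[0,0,0],0.6],[[0,0,0],[0,0,0],0.6],[[0,0,0],[0,0,0],0.6]]'
```

```text
time_s: 67.5
tool_pos: [0.4593, 0.2569, 0.0792]
tcp_rot: [-0.001, -0.0, 1.0, 0.0]
wrist_force: [0.3, -0.1, -2.9]
finger_gap: 0.736
gripper_force: 25.0
time_s: 67.9
tool_pos: [0.4597, 0.2572, 0.0765]
tcp_rot: [-0.001, -0.0, 1.0, 0.0]
wrist_force: [-0.9, 0.6, -3.2]
finger_gap: 0.731
gripper_force: 25.0
```

```bash
python3 -m crank '[[[0,0,0.01],[0,0,0],0.6],[[0,0,0],[0,0,0],0.6],[[0,0,0],[0,0,0],0.6]]'|grep -E 'pos|wrist'
python3 -m crank '[[[0,0,0.01],[0,0,0],0.6],[[0,0,0],[0,0,0],0.6],[[0,0,0],[0,0,0],0.6]]'|grep -E 'pos|wrist'
```

```text
tool_pos: [0.4598, 0.2573, 0.0763]
wrist_force: [-3.7, -0.6, 5.0]
tool_pos: [0.4598, 0.2573, 0.0762]
wrist_force: [-4.8, -2.0, 11.0]
```

Contact. Release, retreat and check everything.

```bash
python3 -m crank '[[[0,0,-0.01],[0,0,0],0.6],[[0,0,0],[0,0,0],0.85],[[0,0,0],[0,0,0],1],[[0,0,0],[0,0,0],1],[[0,0,0],[0,0,0],1],[[0,0,0],[0,0,0],1],[[0,0,-0.1],[0,0,0],1],[[0,0,-0.2],[0,0,0],1],[[0,0,-0.2],[0,0,0],1],[[0,0,-0.2],[0,0,0],1],[[0,0,-0.3],[0,0,0],1],[[0,0,-0.2],[0,0,0],1],[[0,-0.1,0],[0,0,0],1],[[0,-0.2,0],[0,0,0],1],[[0,-0.3,0],[0,0,0],1],[[0,-0.3,0],[0,0,0],1],[[0,-0.3,0],[0,0,0],1],[[0,-0.3,0],[0,0,0],1],[[0,-0.3,0],[0,0,0],1],[[0,-0.2,0],[0,0,0],1]]' | grep -E 'pos|wrist|gap'
python3 - <<'E'
from h import *
P=np.array([.46,.257,0])
findb("top",P);findb("scene",P)
c=camera("top");u,v=proj(c,[P+[0,0,.06]])[0].round().astype(int)
m=cv2.inRange(cv2.cvtColor(c["color"],cv2.COLOR_RGB2HSV),(0,80,20),(25,255,255))
print(u,v,cv2.connectedComponentsWithStats(m[v-30:v+30,u-30:u+30])[2][1:])
n,l,s,ce=cv2.connectedComponentsWithStats(m[200:]);print([s[k].tolist() for k in range(1,n) if s[k,4]>15])
sc=camera("scene");print("expected handle px: top",proj(c,[[.4395,-.1405,.074],[.4395,-.1405,.01]]).round(),"scene",proj(sc,[[.4395,-.1405,.074],[.4395,-.1405,.01]]).round());blobs()
E
```

```text
tool_pos: [0.4587, 0.0549, 0.1942]
wrist_force: [0.2, 0.0, -0.6]
finger_gap: 0.997
top [30.7158  0.459   0.259 ]
scene [36.6058  0.458   0.258 ]
183 323 [[ 10  16  29  24 419]
 [ 56  39   1   1   1]
 [ 36  41   1   1   1]]
[[539, 0, 68, 5, 200], [163, 109, 29, 24, 419], [384, 117, 10, 15, 138]]
expected handle px: top [[391. 324.]
 [387. 326.]] scene [[324. 163.]
 [324. 186.]]
blob [318 161  13   9  64] [324. 165.] [-181.3 -183.2]
blob [511 271   7   3  14] [515. 272.] [-168.6  256.5]
```

```bash
python3 -c "
from station import env
print(env.hand_in())"
```

```text
the job is handed in; nothing more can be done
None
```

The job is handed in. By my final camera fits, all six pieces are in the widest beaker, which stands upright within about 3 mm of the pan's centre after I re-centred it following a knock, and the scoop is back on the middle of its mat; the hand-in gave no verdict.

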